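# Make up two sowing kits in the growth room

## Robot

A 6-joint arm with a two-finger parallel gripper is mounted at the origin on the work surface. World frame = base frame: x ahead of the robot, y to its left, z up, the work surface at z = 0. Lengths are in m, angles in rad, forces in N, time in s.
With the tool pointing down it reaches from about 0.225 to 0.875 m from the base axis. Payload 3.4 kg.
Tool frame: the origin (TCP) lies between the finger pads; the fingertips stand 11 mm ahead of it and the grasp point (between the pads) lies 8 mm behind it (tips_ahead is the distance from the TCP to the fingertips, in m); z points along the fingers, x is the direction in which the jaws open and shut, and the axes are right-handed (so a half turn about z gives the same grasp; the last joint's range is limited). The gripper opens to 85 mm and grips with 20 to 120 N. Pads are 22 mm wide; open, the fingers measure 114 mm over their backs; the gripper's body (76 mm by 85 mm) begins 54 mm behind the grasp point. The pads swing forward as they close: fully open they stand 13 mm farther back than shut.
Start: joints at [-0.121, 0.276, 1.505, -0, 1.361, -0.121], TCP at [0.575, -0, 0.242] pointing down, gripper open.
Joint ranges: [-2.89, 2.89], [-0.75, 2.08], [0.22, 2.7], [-1.18, 4.32], [0.11, 2.71], [-2.7, 2.7]. Speed limits (rad/s): [2.57, 2.57, 3.14, 3.14, 3.14, 3.14].

## Interface

Orientations are given as a unit quaternion [w, x, y, z].
In Python, from rig import get_state, get_image, sign_off, masks_of, tips_ahead gives the robot as it stands.
- The arm moves only by the tool play_rows, never from a script. Its argument "series" is a list of rows, each an object of numbers: "fingers": the closure, from -1 (fully open) to 1 (shut); "dx", "dy", "dz": the shift along the world's x, y, z in mm; "turn": the turn about the world's z in rad. A call has 1 to 20 rows; each row shifts and turns the pose as measured when the row begins; what a row does not reach is not made up. A row lasts 1/12 s, in which the tool goes at most 41.7 mm and 7.16 degrees, less where a joint would pass 70% of its speed; a pose out of reach is approached as far as the arm can. A call with a gripper value outside its range is refused whole. The fingers move at their own pace and stop on an object; "squeeze" is the grip in N (left out, the last holds). Time passes only in rows, so rows that do not move let the fingers close. It gives the time, the measured TCP pose, the force and the opening at its end, in the units of the state.
- get_state(): the state, without advancing time (a new reading comes with each control period).
- get_image(name): name is "scene" or "side" or "wrist"; returns a dict with "pixels" (420x560x3 uint8, red, green, blue), "vfov" (degrees; the focal length in pixels is half the picture's height over the tangent of half this angle, whatever the lens; pixels are square), "cx", "cy" (the principal point, pixels), "rvec" (rotation vector, rad) and "tvec" (3), from world to camera coordinates, as OpenCV has them; the wrist camera has in their place "hand_eye" (4x4, takes a point from camera to tool coordinates, whose origin is the TCP and whose axes are the tool frame's). Camera axes: x right, y down, z forward; pixel columns grow to the right and rows downward; lengths in m; the calibration is good to about 2 mm. A picture is of the moment at which its call begins: read the wrist's pose just before it. There is no depth.
- sign_off(): hands the job in, once; it reports no verdict.
Trained networks look in a picture, given as the dict that the camera call returned (one of the last four; its "shot" number tells which), for a name from the list of things; names that differ only in an ending like _2 or _b are one class to them, and where a whole thing is asked for, a point or a joint stands for the part that bears it (a point fixed in the world has none). Each returns a list of dicts, best first, with "p" (0 to 1); they miss things now and then, are a little off and sometimes report something else, mostly with a low value. They report only what shows in the picture. A call takes as long as a camera call. They do not tell look-alikes from the thing itself.
- masks_of(picture, label): "region" (420x560 bool, what is visible of it) and "xy" ([column, row] in pixels, amid what is visible of it).
The state is a dict: "clock": time; "qpos": joint angles; "qd": joint speeds; "effort": joint torques, N m; "position": TCP position; "ee_rot": TCP orientation; "contact_force": force on the tool from outside, world axes, zero at the start; "moment": the same for the moment, N m; "width": finger opening in m.
Only numpy, scipy, OpenCV 4.12 (cv2) and the standard library are available. Lean on these libraries where they do the work, as an engineer would, in place of code of your own. Each camera call takes 0.05 s, during which the arm holds its last target. There are 200 camera calls.

## Task

Make up the two sowing kits from the stock on the bench. The long tray gets the two small hexagonal seed jars, packed side by side with a flat face of one squarely against a flat face of the other, and the flat round tin; the short tray gets the big hexagonal jar and the climate logger with its screen up. Set everything down upright and flat on the tray floors without dropping it, and leave the tall round tin where it stands.

Things in the scene. Friction and masses are not known exactly. Their poses are not given: they have to be found in the camera images.
- long_tray: The long tray: open black plastic tray fixed to the bench, outside 125 mm (its x) by 240 mm (its y), walls 4 mm thick, inside 117 mm by 232 mm; rim 18 mm above the bench, inner floor 4 mm above the bench; a thin flange runs 7 mm outward round the rim. Origin: centre of the underside, on the bench; z up. Its y axis runs along its longer sides.
- short_tray: The short tray: open black plastic tray fixed to the bench, outside 125 mm (its x) by 170 mm (its y), walls 4 mm thick, inside 117 mm by 162 mm; rim 18 mm above the bench, inner floor 4 mm above the bench; a thin flange runs 7 mm outward round the rim. Origin: centre of the underside, on the bench; z up. Its y axis runs along its longer sides.
- small_jar_1: One of two identical small seed jars: white plastic jar with a hexagonal body, 46 mm across the flats (53 mm across the corners) and 40 mm tall, topped by a round grey screw cap, 36 mm in diameter and 24 mm tall (total height 64 mm), rigidly closed. Origin: centre of the underside; z up. The body's x axis passes through the middle of a flat face; the flat faces look along 0, 60, 120, 180, 240 and 300 degrees from x.
- small_jar_2: The other of the two identical small seed jars: white plastic jar with a hexagonal body, 46 mm across the flats (53 mm across the corners) and 40 mm tall, topped by a round grey screw cap, 36 mm in diameter and 24 mm tall (total height 64 mm), rigidly closed. Origin: centre of the underside; z up. The body's x axis passes through the middle of a flat face; the flat faces look along 0, 60, 120, 180, 240 and 300 degrees from x.
- big_jar: The big seed jar: white plastic jar with a hexagonal body, 60 mm across the flats (69 mm across the corners) and 56 mm tall, topped by a round grey screw cap, 48 mm in diameter and 24 mm tall (total height 80 mm), rigidly closed. Origin: centre of the underside; z up. The body's x axis passes through the middle of a flat face; the flat faces look along 0, 60, 120, 180, 240 and 300 degrees from x.
- flat_tin: The flat tin: closed round aluminium tin, 56 mm in diameter and 24 mm tall. Origin: centre of the underside; z up.
- logger: The climate logger: white plastic box 64 mm (its x) by 42 mm (its y) by 24 mm tall, lying on its back with a dark screen on the top face. Origin: centre of the underside; z up, out of the screen.
- tall_tin: The tall tin, not part of any kit: closed round aluminium tin, 66 mm in diameter and 75 mm tall, loose among the stock. Origin: centre of the underside; z up.
Things that resemble listed ones, but are neither listed nor needed, are in the scene too. What is shaped like the logger but orange, red or turquoise is not meant.

How it is judged:
By the outcome, as a careful person would: the job done as asked, in the order asked, and still so for the second after the job is handed in, with the robot touching nothing.
It also fails if it takes over 144 s, if anything falls off the work surface, if the arm or the gripper's body presses on something with over 40 N, if the wrist force passes 120 N, or if a joint passes its speed limit or range.

## Working session

There is one attempt and no reset: what is moved stays moved. The work goes in short steps, Python scripts to look and compute and a tool call to move; the robot and the scene stay as the last step left them, time stands still between calls to the robot, and variables do not carry over. Pictures are saved under pics/ and viewed, about 12 in all and at most 16, crops included, and the job is handed in when it is done.

Besides the shell and the picture viewer there is one more tool, called after ">>>" by a JSON object that holds its "name" and its "arguments", one argument or row to a line. play_rows: Moves the arm, as the interface text tells. Its arguments: {"type":"object","properties":{"series":{"type":"array"},"squeeze":{"type":"number"}},"required":["series"]}

```bash
ls; mkdir -p pics
cat > h.py <<'E'
import numpy as np, cv2
from rig import *
from scipy.spatial.transform import Rotation as R
def cam(p, st=None):
    f=210/np.tan(np.radians(p["vfov"])/2); K=np.array([[f,0,p["cx"]],[0,f,p["cy"]],[0,0,1]])
    if "hand_eye" in p:
        q=st["ee_rot"]; T=np.eye(4); T[:3,:3]=R.from_quat([q[1],q[2],q[3],q[0]]).as_matrix(); T[:3,3]=st["position"]
        C=T@np.array(p["hand_eye"]); Rw=C[:3,:3].T; t=-Rw@C[:3,3]
    else:
        Rw=cv2.Rodrigues(np.array(p["rvec"],float))[0]; t=np.array(p["tvec"],float)
    return K,Rw,t.reshape(3)
def toz(c,px,z):
    K,Rw,t=c; px=np.atleast_2d(px).astype(float)
    d=(Rw.T@np.linalg.inv(K)@np.c_[px,np.ones(len(px))].T).T; o=-Rw.T@t
    return o+d*((z-o[2])/d[:,2])[:,None]
def proj(c,X):
    K,Rw,t=c; x=(K@(Rw@np.atleast_2d(X).T+t[:,None])).T; return x[:,:2]/x[:,2:]
def save(p,n): cv2.imwrite("pics/"+n+".png",p["pixels"][:,:,::-1])
E
python3 - <<'E'
from h import *
s=get_state(); print(s)
H={'small_jar_1':.064,'big_jar':.08,'flat_tin':.024,'logger':.024,'tall_tin':.075,'long_tray':.018,'short_tray':.018}
for n in ["scene","side","wrist"]:
    st=get_state();p=get_image(n); save(p,n+"0"); c=cam(p,st)
    print(n,p["vfov"],p["cx"],p["cy"],"cam at",(-c[1].T@c[2]).round(3))
    for k,z in H.items():
        for d in masks_of(p,k):
            if d["p"]>.2: print(k,round(d["p"],2),np.round(d["xy"]),d["region"].sum(),toz(c,d["xy"],z/2)[0].round(3))
E
```

```text
pics
{'clock': 0.0, 'qpos': array([-1.20982395e-01,  2.76615834e-01,  1.50617959e+00, -1.79243137e-05,
        1.36069720e+00, -1.21031076e-01]), 'qd': array([-2.63571483e-04, -5.30832820e-05, -5.18778345e-04, -2.24601261e-03,
       -5.64017790e-04, -2.81687440e-04]), 'effort': array([ 6.20495921e-04, -4.16768074e+01, -2.45808578e+01, -1.52056768e-04,
        1.11346930e-02,  1.69860516e-05]), 'position': array([5.74470614e-01, 6.28521355e-05, 2.41409304e-01]), 'ee_rot': array([-1.05975112e-04,  9.99999548e-01,  2.62182214e-05, -9.44096867e-04]), 'contact_force': array([-0.60608534, -0.04948825,  0.2362383 ]), 'moment': array([ 0.03948771,  0.03548896, -0.01423985]), 'width': 0.08556675563708}
scene 50.19554266085761 273.90241143580715 205.10343825737178 cam at [1.211 0.114 1.056]
small_jar_1 0.6 [434. 204.] 427 [0.539 0.422 0.032]
small_jar_1 0.56 [299. 234.] 425 [0.681 0.082 0.032]
big_jar 0.95 [136. 164.] 647 [ 0.536 -0.401  0.04 ]
flat_tin 0.9 [375. 235.] 423 [0.642 0.276 0.012]
logger 0.89 [275. 210.] 408 [0.608 0.008 0.012]
logger 0.86 [193. 256.] 400 [ 0.774 -0.178  0.012]
lo
[... 775 characters left out ...]
4 [247. 184.] 240 [ 0.769 -0.17   0.012]
logger 0.71 [257. 170.] 203 [ 0.749 -0.265  0.012]
logger 0.63 [290. 219.] 253 [0.604 0.016 0.012]
logger 0.59 [291. 157.] 175 [ 0.634 -0.376  0.012]
logger 0.46 [285. 167.] 223 [ 0.65  -0.297  0.012]
tall_tin 0.89 [275. 189.] 550 [ 0.665 -0.107  0.037]
long_tray 0.88 [338. 196.] 1903 [ 0.455 -0.134  0.009]
short_tray 0.81 [340. 250.] 2221 [0.451 0.139 0.009]
wrist 60.53938329186607 280.49580436925714 204.19516390969102 cam at [0.575 0.066 0.375]
small_jar_1 0.64 [392.  74.] 3069 [0.675 0.095 0.032]
logger 0.72 [315. 171.] 2747 [0.61  0.003 0.012]
tall_tin 0.7 [367. 269.] 3699 [ 0.664 -0.094  0.037]
short_tray 0.8 [147.  64.] 19944 [0.448 0.106 0.009]
```

Run:
```python
import cv2
a=cv2.imread("pics/scene0.png"); cv2.imwrite("pics/scene0b.png",cv2.resize(a[110:310,80:480],None,fx=2,fy=2,interpolation=cv2.INTER_CUBIC))
```

```text
(no output)
```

View pics/scene0b.png

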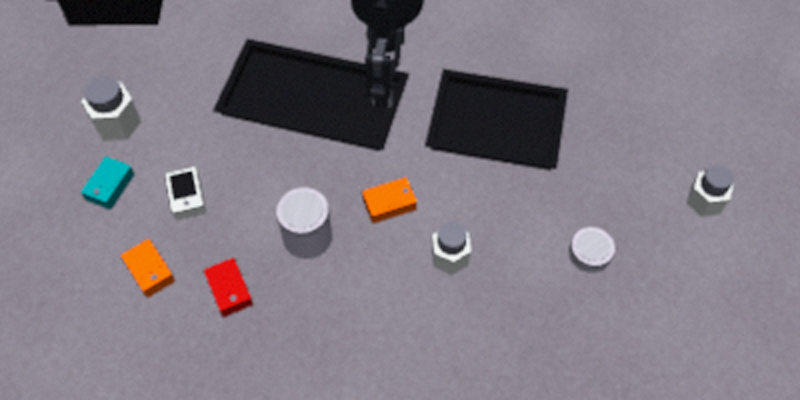

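View pics/wrist0.png

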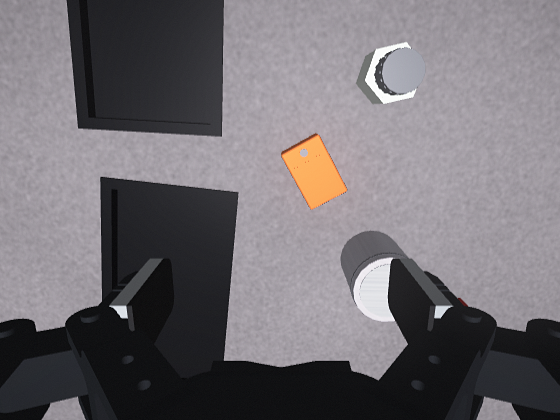

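The scene view shows the long tray at (234,160) with the gripper covering its right end, and the short tray at (328,170). The stock is the small jars at (434,204) and (299,234), flat tin at (375,235), big jar at (136,164), tall tin at (233,220), and the only white logger at (173,205). The orange, red and turquoise boxes are decoys. The wrist view shows a small jar at (392,74), with the orange decoy and the tall tin nearby.

Next I'll fit known-size silhouettes to the masks.

```bash
cat >> h.py <<'E'
from scipy.optimize import minimize
def ngon(r,z,n=6,ph=np.pi/6):
    a=np.arange(n)*2*np.pi/n+ph; return np.c_[r*np.cos(a),r*np.sin(a),np.full(n,z)]
def box(a,b,z): return np.array([[sx*a/2,sy*b/2,z] for sx,sy in ((1,1),(-1,1),(-1,-1),(1,-1))])
s3=np.sqrt(3)
M={'small_jar':np.r_[ngon(.046/s3,0),ngon(.046/s3,.04),ngon(.018,.064,24)],
 'big_jar':np.r_[ngon(.06/s3,0),ngon(.06/s3,.056),ngon(.024,.08,24)],
 'flat_tin':np.r_[ngon(.028,0,24),ngon(.028,.024,24)],'tall_tin':np.r_[ngon(.033,0,24),ngon(.033,.075,24)],
 'logger':np.r_[box(.064,.042,0),box(.064,.042,.024)],
 'long_tray':np.r_[box(.125,.240,0),box(.139,.254,.018)],'short_tray':np.r_[box(.125,.170,0),box(.139,.184,.018)]}
def sil(c,m,v):
    p=m@R.from_euler('z',v[2]).as_matrix().T+[v[0],v[1],v[3] if len(v)>3 else 0]
    im=np.zeros((1680,2240),np.uint8)
    h=cv2.convexHull((proj(c,p)*4+1.5).round().astype(np.int32)); cv2.fillConvexPoly(im,h,255)
    return cv2.resize(im,(560,420),interpolation=cv2.INTER_AREA)/255.
def fit(name,obs,v0,yaws=(0,),z=0):
    """obs: list of (cam, bool mask[, ignore mask]); returns x,y,yaw and mean IoU"""
    m=M[name]; best=None
    def cost(u):
        v=[u[0]/1000,u[1]/1000,u[2]/50,z]; t=0
        for c,g in obs:
            s=sil(c,m,v); t+=1-np.minimum(s,g).sum()/np.maximum(s,g).sum()
        return t/len(obs)
    for y in yaws:
        u0=np.array([v0[0]*1000,v0[1]*1000,y*50])
        r=minimize(cost,u0,method='Nelder-Mead',options=dict(initial_simplex=u0+np.array([[0,0,0],[8,0,0],[0,8,0],[0,0,8]]),xatol=.1,fatol=1e-4,maxiter=120))
        if best is None or r.fun<best.fun: best=r
    return np.array([best.x[0]/1000,best.x[1]/1000,best.x[2]/50]),1-best.fun
def best(p,name,c,xy,z):
    ds=[d for d in masks_of(p,name+'_1' if name=='small_jar' else name) if np.hypot(*(toz(c,d["xy"],z)[0][:2]-xy))<.06]
    return ds[0]["region"].astype(float) if ds else None
E
cat > first.py <<'E'
from h import *
print(tips_ahead if not callable(tips_ahead) else tips_ahead())
P={n:get_image(n) for n in("scene","side")}; C={n:cam(p) for n,p in P.items()}
for n,xy,z,ys in [('long_tray',(.455,-.135),.009,(0,.1)),('short_tray',(.452,.138),.009,(0,.1)),('small_jar',(.679,.092),.032,(0,.5)),('small_jar',(.537,.427),.032,(0,.5)),
  ('big_jar',(.54,-.395),.04,(0,.5)),('flat_tin',(.64,.273),.012,(0,)),('logger',(.64,-.28),.012,(0,.8,1.6,2.4)),('tall_tin',(.668,-.1),.037,(0,))]:
    for ks in (("scene",),("side",),("scene","side")):
        o=[(C[k],best(P[k],n,C[k],xy,z)) for k in ks]; o=[q for q in o if q[1] is not None]
        if o: v,s=fit(n,o,xy,ys); print(n,ks,v.round(3),np.degrees(v[2]).round(1),round(s,3))
E
time python3 first.py
```

```text
0.011
long_tray ('scene',) [ 0.449 -0.135 -0.122] -7.0 0.9
long_tray ('side',) [ 0.448 -0.137 -0.126] -7.2 0.967
long_tray ('scene', 'side') [ 0.448 -0.135 -0.118] -6.7 0.932
short_tray ('scene',) [ 0.454  0.134 -0.059] -3.4 0.972
short_tray ('side',) [ 0.453  0.134 -0.047] -2.7 0.973
short_tray ('scene', 'side') [ 0.453  0.134 -0.058] -3.3 0.97
small_jar ('side',) [0.676 0.094 0.585] 33.5 0.924
small_jar ('scene', 'side') [0.676 0.094 0.585] 33.5 0.924
small_jar ('scene',) [0.539 0.426 0.29 ] 16.6 0.94
small_jar ('side',) [0.537 0.427 0.254] 14.6 0.96
small_jar ('scene', 'side') [0.538 0.427 0.279] 16.0 0.943
big_jar ('scene',) [ 0.533 -0.407  0.246] 14.1 0.956
big_jar ('side',) [ 0.533 -0.399  0.256] 14.6 0.764
big_jar ('scene', 'side') [ 0.533 -0.406  0.258] 14.8 0.844
flat_tin ('scene',) [0.643 0.275 0.072] 4.1 0.952
flat_tin ('side',) [0.641 0.277 0.057] 3.3 0.935
flat_tin ('scene', 'side') [0.643 0.276 0.05 ] 2.9 0.939
logger ('scene',) [ 0.639 -0.273  0.448] 25.7 0.944
logger ('side',) [ 0.638 -0.272  0.369] 21.1 0.89
logger ('scene', 'side') [ 0.639 -0.273  0.449] 25.7 0.913
tall_tin ('scene',) [ 0.673 -0.096 -0.118] -6.8 0.936
tall_tin ('side',) [ 0.675 -0.098 -0.03 ] -1.7 0.929
tall_tin ('scene', 'side') [ 0.674 -0.097 -0.203] -11.6 0.926
real	0m15.507s
user	0m28.895s
sys	0m11.281s
```

>>> {"name": "play_rows", "arguments": {
  "series": [
    {"dx":17,"dy":15.7,"dz":-7,"turn":0.0975,"fingers":-1},
    {"dx":17,"dy":15.7,"dz":-7,"turn":0.0975,"fingers":-1},
    {"dx":17,"dy":15.7,"dz":-7,"turn":0.0975,"fingers":-1},
    {"dx":17,"dy":15.7,"dz":-7,"turn":0.0975,"fingers":-1},
    {"dx":17,"dy":15.7,"dz":-7,"turn":0.0975,"fingers":-1},
    {"dx":17,"dy":15.7,"dz":-7,"turn":0.0975,"fingers":-1},
    {"fingers":-1}
  ],
  "squeeze": 40
}}

```text
invalid input at $.series[6]: expected keys fingers, dx, dy, dz, turn
```

```bash
cat > look.py <<'E'
import sys
from h import *
# look.py name x y yaw0 pic [z]
n,x,y,yaw,pic=sys.argv[1],*map(float,sys.argv[2:5]),sys.argv[5]
s=get_state(); p=get_image("wrist"); save(p,pic); c=cam(p,s)
q=s["ee_rot"]; r=R.from_quat([q[1],q[2],q[3],q[0]]).as_matrix()
print("tcp",s["position"].round(4),"jaw yaw",np.arctan2(r[1,0],r[0,0]).round(3),"w",round(s["width"],4),"F",s["contact_force"].round(1))
zm=M[n][:,2].max()/2
g=best(p,n,c,(x,y),zm)
if g is None: print("none")
else:
    v,sc=fit(n,[(c,g)],(x,y),(yaw,)); print("fit",v.round(4),"iou",round(sc,3),"delta mm",((v[:2]-s["position"][:2])*1000).round(1))
    im=p["pixels"][:,:,::-1].copy(); e=(sil(c,M[n],[*v,0])>.5).astype(np.uint8)
    cv2.drawContours(im,cv2.findContours(e,0,2)[0],-1,(0,0,255),1); cv2.imwrite("pics/"+pic+".png",im)
E
python3 look.py small_jar .676 .094 .585 a1
```

```text
tcp [ 0.575  -0.      0.2423] jaw yaw 0.0 w 0.0853 F [-0.6  0.6  0.3]
fit [0.6751 0.0946 0.7456] iou 0.969 delta mm [100.   94.6]
```

View pics/a1.png

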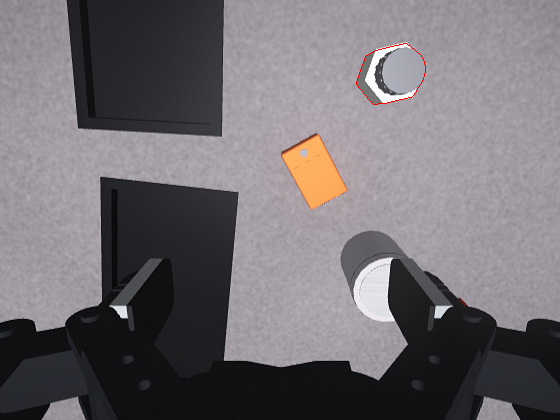

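The outline fits the jar at (392,74) well: IoU 0.97, yaw 0.745 (≡ −0.302). All row keys are required, so I'll resend the move with them.

>>> {"name": "play_rows", "arguments": {
  "series": [
    {"dx":20,"dy":19,"dz":-10,"turn":-0.06,"fingers":-1},
    {"dx":20,"dy":19,"dz":-10,"turn":-0.06,"fingers":-1},
    {"dx":20,"dy":19,"dz":-10,"turn":-0.06,"fingers":-1},
    {"dx":20,"dy":19,"dz":-10,"turn":-0.06,"fingers":-1},
    {"dx":20,"dy":19,"dz":-10,"turn":-0.06,"fingers":-1},
    {"dx":0,"dy":0,"dz":0,"turn":0,"fingers":-1}
  ],
  "squeeze": 40
}}

```text
clock: 3.5
position: [0.6788, 0.0974, 0.192]
ee_rot: [0.001, 0.987, -0.159, 0.002]
contact_force: [0.2, -0.8, -0.4]
width: 0.0853
```

```bash
python3 look.py small_jar .675 .0945 .745 a2
```

```text
tcp [0.6788 0.0974 0.192 ] jaw yaw -0.319 w 0.0853 F [ 0.2 -0.8 -0.4]
fit [0.6749 0.0946 0.7625] iou 0.98 delta mm [-3.9 -2.8]
```

>>> {"name": "play_rows", "arguments": {
  "series": [
    {"dx":-3.9,"dy":-2.8,"dz":-30,"turn":0.034,"fingers":-1},
    {"dx":0,"dy":0,"dz":-30,"turn":0,"fingers":-1},
    {"dx":0,"dy":0,"dz":-30,"turn":0,"fingers":-1},
    {"dx":0,"dy":0,"dz":-30,"turn":0,"fingers":-1},
    {"dx":0,"dy":0,"dz":-30,"turn":0,"fingers":-1},
    {"dx":0,"dy":0,"dz":0,"turn":0,"fingers":-1}
  ]
}}

```text
clock: 4.1
position: [0.6713, 0.0865, 0.0478]
ee_rot: [0.003, 0.99, -0.14, 0.008]
contact_force: [-1.8, 0.1, -0.8]
width: 0.0855
```

>>> {"name": "play_rows", "arguments": {
  "series": [
    {"dx":3.6,"dy":8.1,"dz":0,"turn":0,"fingers":-1},
    {"dx":0,"dy":0,"dz":0,"turn":0,"fingers":-1},
    {"dx":0,"dy":0,"dz":0,"turn":0,"fingers":-1}
  ]
}}

```text
clock: 4.35
position: [0.6756, 0.0933, 0.0516]
ee_rot: [0.003, 0.99, -0.14, 0.009]
contact_force: [-0.1, -0.7, -0.7]
width: 0.0857
```

```bash
python3 look.py small_jar .675 .0945 .745 a3
```

```text
tcp [0.6756 0.0933 0.0516] jaw yaw -0.282 w 0.0857 F [-0.1 -0.7 -0.7]
fit [0.6747 0.0946 0.741 ] iou 0.987 delta mm [-0.9  1.3]
```

>>> {"name": "play_rows", "arguments": {
  "series": [
    {"dx":-0.9,"dy":1.3,"dz":-11,"turn":0,"fingers":-1},
    {"dx":0,"dy":0,"dz":-11,"turn":0,"fingers":-1},
    {"dx":0,"dy":0,"dz":-11,"turn":0,"fingers":-1},
    {"dx":0,"dy":0,"dz":0,"turn":0,"fingers":-1}
  ]
}}

```text
clock: 4.78
position: [0.6776, 0.0952, 0.0208]
ee_rot: [0.002, 0.99, -0.14, 0.014]
contact_force: [-1.6, 0.6, -0.5]
width: 0.0853
```

>>> {"name": "play_rows", "arguments": {
  "series": [
    {"dx":-3,"dy":0,"dz":-2,"turn":0,"fingers":-1},
    {"dx":0,"dy":0,"dz":0,"turn":0,"fingers":1},
    {"dx":0,"dy":0,"dz":0,"turn":0,"fingers":1},
    {"dx":0,"dy":0,"dz":0,"turn":0,"fingers":1},
    {"dx":0,"dy":0,"dz":0,"turn":0,"fingers":1},
    {"dx":0,"dy":0,"dz":0,"turn":0,"fingers":1},
    {"dx":0,"dy":0,"dz":0,"turn":0,"fingers":1},
    {"dx":0,"dy":0,"dz":0,"turn":0,"fingers":1},
    {"dx":0,"dy":0,"dz":0,"turn":0,"fingers":1},
    {"dx":0,"dy":0,"dz":0,"turn":0,"fingers":1}
  ]
}}

```text
clock: 5.62
position: [0.6735, 0.0951, 0.0172]
ee_rot: [0.002, 0.99, -0.14, 0.012]
contact_force: [-0.0, -0.2, -0.8]
width: 0.0458
```

>>> {"name": "play_rows", "arguments": {
  "series": [
    {"dx":0,"dy":0,"dz":10,"turn":0,"fingers":1},
    {"dx":0,"dy":0,"dz":20,"turn":0,"fingers":1},
    {"dx":0,"dy":0,"dz":20,"turn":0,"fingers":1},
    {"dx":0,"dy":0,"dz":20,"turn":0,"fingers":1},
    {"dx":0,"dy":0,"dz":20,"turn":0,"fingers":1},
    {"dx":0,"dy":0,"dz":10,"turn":0,"fingers":1},
    {"dx":0,"dy":0,"dz":0,"turn":0,"fingers":1},
    {"dx":0,"dy":0,"dz":0,"turn":0,"fingers":1}
  ]
}}

```text
clock: 6.28
position: [0.6715, 0.095, 0.1234]
ee_rot: [0.002, 0.99, -0.14, 0.011]
contact_force: [0.3, -0.2, -1.6]
width: 0.0457
```

Run:
```python
from h import *
s=get_state(); print(s["width"],s["contact_force"],s["ee_rot"],s["position"])
v=np.array([.449,-.135]);th=-.122
for n,x,y in [("jar1",0,65),("jar2",0,19),("tin",0,-60)]:
    print(n,v+R.from_euler('z',th).as_matrix()[:2,:2]@np.array([x,y])/1000)
```

```text
0.04569632099658732 [ 0.27981688 -0.21677036 -1.58877978] [ 0.00236308  0.99006941 -0.14011783  0.01113453] [0.67152131 0.09501759 0.12337884]
jar1 [ 0.45691034 -0.07048313]
jar2 [ 0.45131225 -0.11614122]
tin [ 0.44169814 -0.19455403]
```

>>> {"name": "play_rows", "arguments": {
  "series": [
    {"dx":-9,"dy":-7,"dz":0,"turn":-0.02,"fingers":1},
    {"dx":-19,"dy":-15,"dz":0,"turn":-0.034,"fingers":1},
    {"dx":-19,"dy":-15,"dz":0,"turn":-0.034,"fingers":1},
    {"dx":-19,"dy":-15,"dz":0,"turn":-0.034,"fingers":1},
    {"dx":-19,"dy":-15,"dz":0,"turn":-0.034,"fingers":1},
    {"dx":-19,"dy":-15,"dz":0,"turn":-0.034,"fingers":1},
    {"dx":-19,"dy":-15,"dz":0,"turn":-0.034,"fingers":1},
    {"dx":-19,"dy":-15,"dz":0,"turn":-0.034,"fingers":1},
    {"dx":-19,"dy":-15,"dz":0,"turn":-0.034,"fingers":1},
    {"dx":-19,"dy":-15,"dz":0,"turn":-0.034,"fingers":1},
    {"dx":-19,"dy":-15,"dz":0,"turn":-0.034,"fingers":1},
    {"dx":-9,"dy":-7,"dz":0,"turn":0,"fingers":1},
    {"dx":0,"dy":0,"dz":0,"turn":0,"fingers":1},
    {"dx":0,"dy":0,"dz":0,"turn":0,"fingers":1}
  ]
}}

```text
clock: 7.45
position: [0.4317, -0.0745, 0.1059]
ee_rot: [0.007, 0.945, -0.328, -0.008]
contact_force: [0.6, -0.5, -0.5]
width: 0.0457
```

```bash
python3 look.py long_tray .449 -.135 -.122 a4
python3 - <<'E'
from h import *
P={n:get_image(n) for n in("scene","side")}; C={n:cam(p) for n,p in P.items()}
for k in P:
  for n,xy,y in [('long_tray',(.449,-.135),-.122),('short_tray',(.453,.134),-.055)]:
    g=best(P[k],n,C[k],xy,.009)
    if g is not None: print(k,n,fit(n,[(C[k],g)],xy,(y,)))
E
```

```text
tcp [ 0.4317 -0.0745  0.1059] jaw yaw -0.668 w 0.0457 F [ 0.6 -0.5 -0.5]
none
scene long_tray (array([ 0.44879262, -0.13530219, -0.11968796]), np.float64(0.958097619974081))
scene short_tray (array([ 0.45271371,  0.13527284, -0.04545996]), np.float64(0.9539624591657174))
side long_tray (array([ 0.44816648, -0.13270038, -0.12166269]), np.float64(0.8253145036281984))
side short_tray (array([ 0.45240288,  0.13503908, -0.05362632]), np.float64(0.9700646184503534))
```

View pics/a4.png

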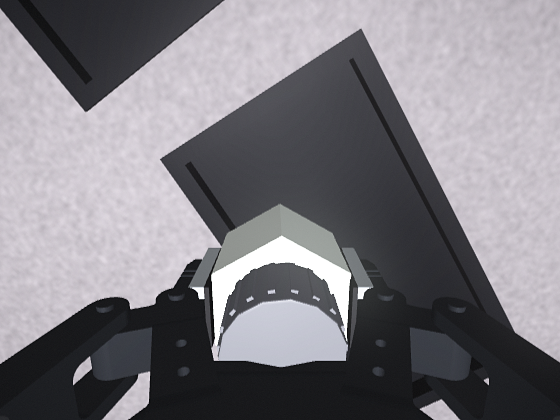

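The held jar sits squarely between the pads, with the pads at (205,290) and (355,290). The tray lies behind it, with corners at (162,158) and (360,30). Now I'll correct the overshoot and descend.

>>> {"name": "play_rows", "arguments": {
  "series": [
    {"dx":13,"dy":2,"dz":0,"turn":0.023,"fingers":1},
    {"dx":12,"dy":2,"dz":-8,"turn":0,"fingers":1},
    {"dx":0,"dy":0,"dz":-14,"turn":0,"fingers":1},
    {"dx":0,"dy":0,"dz":-14,"turn":0,"fingers":1},
    {"dx":0,"dy":0,"dz":-10,"turn":0,"fingers":1},
    {"dx":0,"dy":0,"dz":-10,"turn":0,"fingers":1},
    {"dx":0,"dy":0,"dz":0,"turn":0,"fingers":1},
    {"dx":0,"dy":0,"dz":0,"turn":0,"fingers":1}
  ]
}}

```text
clock: 8.52
position: [0.4651, -0.0683, 0.0459]
ee_rot: [0.007, 0.949, -0.314, -0.005]
contact_force: [-0.1, -0.4, -1.5]
width: 0.0457
```

>>> {"name": "play_rows", "arguments": {
  "series": [
    {"dx":-4,"dy":-1,"dz":-6,"turn":0,"fingers":1},
    {"dx":-3,"dy":-1,"dz":-6,"turn":0,"fingers":1},
    {"dx":0,"dy":0,"dz":-6,"turn":0,"fingers":1},
    {"dx":0,"dy":0,"dz":0,"turn":0,"fingers":1},
    {"dx":0,"dy":0,"dz":0,"turn":0,"fingers":1}
  ]
}}

```text
clock: 8.93
position: [0.4586, -0.0705, 0.0269]
ee_rot: [0.007, 0.949, -0.314, -0.004]
contact_force: [0.0, 0.1, -1.1]
width: 0.0456
```

Now lower gently until contact.

>>> {"name": "play_rows", "arguments": {
  "series": [
    {"dx":-1,"dy":0,"dz":-2.5,"turn":0,"fingers":1},
    {"dx":0,"dy":0,"dz":-1.5,"turn":0,"fingers":1},
    {"dx":0,"dy":0,"dz":0,"turn":0,"fingers":1},
    {"dx":0,"dy":0,"dz":-1,"turn":0,"fingers":1},
    {"dx":0,"dy":0,"dz":0,"turn":0,"fingers":1}
  ]
}}

```text
clock: 9.35
position: [0.4583, -0.0708, 0.0223]
ee_rot: [0.007, 0.949, -0.315, -0.003]
contact_force: [0.7, 0.4, -0.9]
width: 0.0458
```

>>> {"name": "play_rows", "arguments": {
  "series": [
    {"dx":0,"dy":0,"dz":-1,"turn":0,"fingers":1},
    {"dx":0,"dy":0,"dz":0,"turn":0,"fingers":1},
    {"dx":0,"dy":0,"dz":-0.7,"turn":0,"fingers":1},
    {"dx":0,"dy":0,"dz":0,"turn":0,"fingers":1}
  ]
}}

```text
clock: 9.68
position: [0.4587, -0.071, 0.0212]
ee_rot: [0.007, 0.949, -0.315, -0.003]
contact_force: [0.5, 0.3, -1.2]
width: 0.0459
```

>>> {"name": "play_rows", "arguments": {
  "series": [
    {"dx":0,"dy":0,"dz":-0.8,"turn":0,"fingers":1},
    {"dx":0,"dy":0,"dz":-0.8,"turn":0,"fingers":1},
    {"dx":0,"dy":0,"dz":0,"turn":0,"fingers":1}
  ]
}}

```text
clock: 9.93
position: [0.4588, -0.071, 0.0213]
ee_rot: [0.007, 0.949, -0.314, -0.002]
contact_force: [-0.3, -0.5, -1.2]
width: 0.0457
```

>>> {"name": "play_rows", "arguments": {
  "series": [
    {"dx":0,"dy":0,"dz":0,"turn":0,"fingers":-0.4},
    {"dx":0,"dy":0,"dz":0,"turn":0,"fingers":-0.4},
    {"dx":0,"dy":0,"dz":0,"turn":0,"fingers":-0.4},
    {"dx":0,"dy":0,"dz":0,"turn":0,"fingers":-0.4},
    {"dx":0,"dy":0,"dz":8,"turn":0,"fingers":-0.4},
    {"dx":0,"dy":0,"dz":15,"turn":0,"fingers":-0.4},
    {"dx":0,"dy":0,"dz":25,"turn":0,"fingers":-0.4},
    {"dx":0,"dy":0,"dz":25,"turn":0,"fingers":-0.4},
    {"dx":0,"dy":0,"dz":25,"turn":0,"fingers":-0.7},
    {"dx":0,"dy":0,"dz":25,"turn":0,"fingers":-1},
    {"dx":0,"dy":0,"dz":0,"turn":0,"fingers":-1}
  ]
}}

```text
clock: 10.85
position: [0.4569, -0.0705, 0.1504]
ee_rot: [0.007, 0.949, -0.314, -0.004]
contact_force: [1.1, 0.1, 1.1]
width: 0.0856
```

```bash
sed -i 's/fit(n,\[(c,g)\],(x,y),(yaw,))/fit(n,[(c,g)],(x,y),(yaw,),z=float(sys.argv[6]) if len(sys.argv)>6 else 0)/' look.py; python3 look.py small_jar .458 -.071 .4015 a5 .004
```

```text
tcp [ 0.4569 -0.0705  0.1504] jaw yaw -0.64 w 0.0856 F [1.1 0.1 1.1]
fit [ 0.4585 -0.0708  0.4073] iou 0.967 delta mm [ 1.6 -0.3]
```

View pics/a5.png

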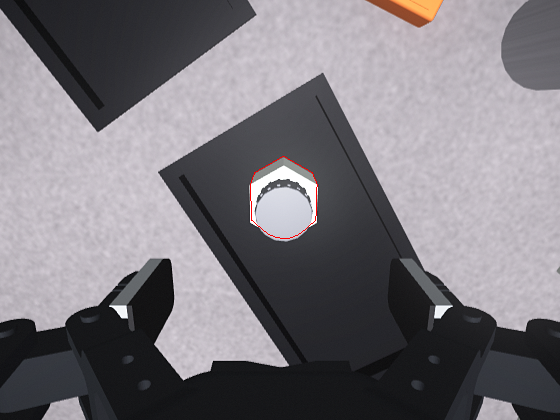

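Jar 1 stands upright in the tray at pixel (284,200), matching its fit. Going to jar 2.

>>> {"name": "play_rows", "arguments": {
  "series": [
    {"dx":3,"dy":15,"dz":4,"turn":-0.01,"fingers":-1},
    {"dx":5,"dy":32,"dz":4,"turn":-0.01,"fingers":-1},
    {"dx":6,"dy":35,"dz":4,"turn":-0.01,"fingers":-1},
    {"dx":6,"dy":35,"dz":4,"turn":-0.01,"fingers":-1},
    {"dx":6,"dy":35,"dz":4,"turn":-0.01,"fingers":-1},
    {"dx":6,"dy":35,"dz":4,"turn":-0.01,"fingers":-1},
    {"dx":6,"dy":35,"dz":4,"turn":-0.01,"fingers":-1},
    {"dx":6,"dy":35,"dz":4,"turn":-0.01,"fingers":-1},
    {"dx":6,"dy":35,"dz":0,"turn":-0.01,"fingers":-1},
    {"dx":6,"dy":35,"dz":0,"turn":-0.01,"fingers":-1},
    {"dx":6,"dy":35,"dz":0,"turn":-0.01,"fingers":-1},
    {"dx":6,"dy":35,"dz":0,"turn":-0.01,"fingers":-1},
    {"dx":6,"dy":35,"dz":0,"turn":0,"fingers":-1},
    {"dx":5,"dy":25,"dz":0,"turn":0,"fingers":-1},
    {"dx":2,"dy":12,"dz":0,"turn":0,"fingers":-1},
    {"dx":0,"dy":0,"dz":0,"turn":0,"fingers":-1},
    {"dx":0,"dy":0,"dz":0,"turn":0,"fingers":-1}
  ]
}}

```text
clock: 12.37
position: [0.5194, 0.4175, 0.1519]
ee_rot: [0.022, 0.926, -0.375, -0.027]
contact_force: [-0.2, -0.5, 0.1]
width: 0.0851
```

```bash
python3 look.py small_jar .538 .427 .28 b1
```

```text
tcp [0.5194 0.4175 0.1519] jaw yaw -0.771 w 0.0851 F [-0.2 -0.5  0.1]
fit [0.5381 0.4263 0.2977] iou 0.976 delta mm [18.7  8.8]
```

>>> {"name": "play_rows", "arguments": {
  "series": [
    {"dx":9,"dy":4.5,"dz":-10,"turn":0,"fingers":-1},
    {"dx":9,"dy":4,"dz":-10,"turn":0,"fingers":-1},
    {"dx":0,"dy":0,"dz":-10,"turn":0,"fingers":-1},
    {"dx":0,"dy":0,"dz":-10,"turn":0,"fingers":-1},
    {"dx":0,"dy":0,"dz":-10,"turn":0,"fingers":-1},
    {"dx":0,"dy":0,"dz":-10,"turn":0,"fingers":-1},
    {"dx":0,"dy":0,"dz":0,"turn":0,"fingers":-1},
    {"dx":0,"dy":0,"dz":0,"turn":0,"fingers":-1}
  ]
}}

```text
clock: 13.13
position: [0.5396, 0.4178, 0.0857]
ee_rot: [0.024, 0.924, -0.38, -0.028]
contact_force: [0.1, -0.4, 0.6]
width: 0.0854
```

```bash
cat >> h.py <<'E'
def lean(s=None):
    q=(s or get_state())["ee_rot"]; r=R.from_quat([q[1],q[2],q[3],q[0]]).as_matrix(); return r[:2,2].round(4),np.arctan2(r[1,0],r[0,0]).round(3)
E
sed -i 's/^zm=/print("lean",lean(s)); zm=/' look.py
python3 look.py small_jar .538 .4265 .2977 b2
```

```text
tcp [0.5396 0.4178 0.0857] jaw yaw -0.781 w 0.0854 F [ 0.1 -0.4  0.6]
lean (array([-0.07  , -0.0236]), np.float64(-0.781))
fit [0.538  0.4263 0.3061] iou 0.984 delta mm [-1.6  8.5]
```

>>> {"name": "play_rows", "arguments": {
  "series": [
    {"dx":0,"dy":0,"dz":35,"turn":0,"fingers":-1},
    {"dx":0,"dy":0,"dz":35,"turn":0,"fingers":-1},
    {"dx":0,"dy":0,"dz":35,"turn":0,"fingers":-1},
    {"dx":0,"dy":0,"dz":0,"turn":0,"fingers":-1},
    {"dx":0,"dy":0,"dz":0,"turn":0,"fingers":-1}
  ]
}}

```text
clock: 13.65
position: [0.538, 0.418, 0.1964]
ee_rot: [0.024, 0.925, -0.379, -0.028]
contact_force: [0.1, -0.0, -0.0]
width: 0.0853
```

```bash
python3 -c "
from h import *;print(lean())"
```

```text
(array([-0.0699, -0.0234]), np.float64(-0.779))
```

>>> {"name": "play_rows", "arguments": {
  "series": [
    {"dx":0,"dy":0,"dz":-35,"turn":0,"fingers":-1},
    {"dx":0,"dy":0,"dz":-35,"turn":0,"fingers":-1},
    {"dx":0,"dy":0,"dz":-35,"turn":0,"fingers":-1},
    {"dx":0,"dy":0,"dz":0,"turn":0,"fingers":-1},
    {"dx":0,"dy":0,"dz":0,"turn":0,"fingers":-1}
  ]
}}

```text
clock: 14.07
position: [0.5402, 0.4204, 0.0953]
ee_rot: [0.017, 0.925, -0.379, -0.023]
contact_force: [1.0, -0.1, 0.8]
width: 0.0851
```

```bash
python3 -c "
from h import *;print(lean())"
```

```text
(array([-0.0557, -0.0146]), np.float64(-0.777))
```

>>> {"name": "play_rows", "arguments": {
  "series": [
    {"dx":0,"dy":0,"dz":38,"turn":0,"fingers":-1},
    {"dx":0,"dy":0,"dz":38,"turn":0,"fingers":-1},
    {"dx":0,"dy":0,"dz":38,"turn":0,"fingers":-1},
    {"dx":0,"dy":0,"dz":38,"turn":0,"fingers":-1},
    {"dx":0,"dy":0,"dz":0,"turn":0,"fingers":-1},
    {"dx":0,"dy":0,"dz":-38,"turn":0,"fingers":-1},
    {"dx":0,"dy":0,"dz":-38,"turn":0,"fingers":-1},
    {"dx":0,"dy":0,"dz":-38,"turn":0,"fingers":-1},
    {"dx":0,"dy":0,"dz":-38,"turn":0,"fingers":-1},
    {"dx":0,"dy":0,"dz":0,"turn":0,"fingers":-1},
    {"dx":0,"dy":0,"dz":38,"turn":0,"fingers":-1},
    {"dx":0,"dy":0,"dz":38,"turn":0,"fingers":-1},
    {"dx":0,"dy":0,"dz":38,"turn":0,"fingers":-1},
    {"dx":0,"dy":0,"dz":38,"turn":0,"fingers":-1},
    {"dx":0,"dy":0,"dz":0,"turn":0,"fingers":-1},
    {"dx":0,"dy":0,"dz":-38,"turn":0,"fingers":-1},
    {"dx":0,"dy":0,"dz":-38,"turn":0,"fingers":-1},
    {"dx":0,"dy":0,"dz":-38,"turn":0,"fingers":-1},
    {"dx":0,"dy":0,"dz":-38,"turn":0,"fingers":-1},
    {"dx":0,"dy":0,"dz":0,"turn":0,"fingers":-1}
  ]
}}

```text
clock: 15.73
position: [0.5496, 0.428, 0.1623]
ee_rot: [-0.016, 0.926, -0.377, 0.001]
contact_force: [-1.2, -0.8, -1.4]
width: 0.0851
```

```bash
python3 look.py small_jar .538 .4263 .306 b3
```

```text
tcp [0.5496 0.428  0.1623] jaw yaw -0.774 w 0.0851 F [-1.2 -0.8 -1.4]
lean (array([0.0146, 0.0294]), np.float64(-0.774))
fit [0.5383 0.4262 0.3059] iou 0.977 delta mm [-11.3  -1.8]
```

>>> {"name": "play_rows", "arguments": {
  "series": [
    {"dx":-5.5,"dy":-1,"dz":-10,"turn":0.016,"fingers":-1},
    {"dx":-5,"dy":-1,"dz":-10,"turn":0.016,"fingers":-1},
    {"dx":0,"dy":0,"dz":-10,"turn":0,"fingers":-1},
    {"dx":0,"dy":0,"dz":-10,"turn":0,"fingers":-1},
    {"dx":0,"dy":0,"dz":-10,"turn":0,"fingers":-1},
    {"dx":0,"dy":0,"dz":-10,"turn":0,"fingers":-1},
    {"dx":0,"dy":0,"dz":-10,"turn":0,"fingers":-1},
    {"dx":0,"dy":0,"dz":-10,"turn":0,"fingers":-1},
    {"dx":0,"dy":0,"dz":-10,"turn":0,"fingers":-1},
    {"dx":0,"dy":0,"dz":0,"turn":0,"fingers":-1},
    {"dx":0,"dy":0,"dz":0,"turn":0,"fingers":-1}
  ]
}}

```text
clock: 16.75
position: [0.5471, 0.4319, 0.0832]
ee_rot: [-0.03, 0.932, -0.36, 0.01]
contact_force: [-0.1, 0.2, -0.4]
width: 0.0853
```

```bash
python3 look.py small_jar .538 .4263 .306 b4
```

```text
tcp [0.5471 0.4319 0.0832] jaw yaw -0.738 w 0.0853 F [-0.1  0.2 -0.4]
lean (array([0.0406, 0.0479]), np.float64(-0.738))
fit [0.5381 0.4263 0.2811] iou 0.975 delta mm [-9.1 -5.6]
```

>>> {"name": "play_rows", "arguments": {
  "series": [
    {"dx":0,"dy":0,"dz":35,"turn":0,"fingers":-1},
    {"dx":0,"dy":0,"dz":35,"turn":0,"fingers":-1},
    {"dx":0,"dy":0,"dz":0,"turn":0,"fingers":-1},
    {"dx":-20,"dy":-28,"dz":0,"turn":0,"fingers":-1},
    {"dx":-20,"dy":-28,"dz":0,"turn":0,"fingers":-1},
    {"dx":-20,"dy":-28,"dz":0,"turn":0,"fingers":-1},
    {"dx":0,"dy":0,"dz":0,"turn":0,"fingers":-1},
    {"dx":0,"dy":0,"dz":0,"turn":0,"fingers":-1}
  ]
}}

```text
clock: 17.52
position: [0.4873, 0.3471, 0.1594]
ee_rot: [-0.034, 0.932, -0.36, 0.013]
contact_force: [0.9, 0.6, 0.9]
width: 0.0856
```

```bash
python3 -c "
from h import *;print(lean())"
```

```text
(array([0.0493, 0.0528]), np.float64(-0.737))
```

>>> {"name": "play_rows", "arguments": {
  "series": [
    {"dx":20,"dy":28,"dz":0,"turn":0,"fingers":-1},
    {"dx":20,"dy":28,"dz":0,"turn":0,"fingers":-1},
    {"dx":20,"dy":28,"dz":0,"turn":0,"fingers":-1},
    {"dx":0,"dy":0,"dz":0,"turn":0,"fingers":-1},
    {"dx":0,"dy":0,"dz":0,"turn":0,"fingers":-1}
  ]
}}

```text
clock: 17.93
position: [0.5494, 0.4349, 0.1609]
ee_rot: [-0.035, 0.932, -0.36, 0.014]
contact_force: [-0.3, 0.9, 0.9]
width: 0.0855
```

```bash
python3 -c "
from h import *;print(lean())"
```

```text
(array([0.0515, 0.0546]), np.float64(-0.738))
```

>>> {"name": "play_rows", "arguments": {
  "series": [
    {"dx":12,"dy":-30,"dz":0,"turn":0,"fingers":-1},
    {"dx":12,"dy":-30,"dz":0,"turn":0,"fingers":-1},
    {"dx":12,"dy":-30,"dz":0,"turn":0,"fingers":-1},
    {"dx":12,"dy":-30,"dz":0,"turn":0,"fingers":-1},
    {"dx":12,"dy":-30,"dz":0,"turn":0,"fingers":-1},
    {"dx":12,"dy":-30,"dz":0,"turn":0,"fingers":-1},
    {"dx":0,"dy":0,"dz":0,"turn":0,"fingers":-1},
    {"dx":0,"dy":0,"dz":0,"turn":0,"fingers":-1}
  ]
}}

```text
clock: 18.6
position: [0.624, 0.251, 0.1613]
ee_rot: [-0.037, 0.933, -0.357, 0.016]
contact_force: [-1.1, 0.6, -0.2]
width: 0.0852
```

```bash
python3 -c "
from h import *;print(lean())"
```

```text
(array([0.0556, 0.0576]), np.float64(-0.732))
```

>>> {"name": "play_rows", "arguments": {
  "series": [
    {"dx":-12,"dy":30,"dz":0,"turn":0,"fingers":-1},
    {"dx":-12,"dy":30,"dz":0,"turn":0,"fingers":-1},
    {"dx":-12,"dy":30,"dz":0,"turn":0,"fingers":-1},
    {"dx":-12,"dy":30,"dz":0,"turn":0,"fingers":-1},
    {"dx":-12,"dy":30,"dz":0,"turn":0,"fingers":-1},
    {"dx":-12,"dy":30,"dz":0,"turn":0,"fingers":-1},
    {"dx":0,"dy":0,"dz":0,"turn":0,"fingers":-1},
    {"dx":0,"dy":0,"dz":0,"turn":0,"fingers":-1}
  ]
}}

```text
clock: 19.27
position: [0.546, 0.4404, 0.1627]
ee_rot: [-0.039, 0.933, -0.358, 0.016]
contact_force: [1.0, -1.2, 0.3]
width: 0.0857
```

```bash
python3 -c "
from h import *;print(lean())"
```

```text
(array([0.0584, 0.0603]), np.float64(-0.734))
```

>>> {"name": "play_rows", "arguments": {
  "series": [
    {"dx":0,"dy":0,"dz":0,"turn":-0.05,"fingers":-1},
    {"dx":0,"dy":0,"dz":0,"turn":-0.05,"fingers":-1},
    {"dx":0,"dy":0,"dz":0,"turn":-0.05,"fingers":-1},
    {"dx":0,"dy":0,"dz":0,"turn":-0.05,"fingers":-1},
    {"dx":0,"dy":0,"dz":0,"turn":-0.05,"fingers":-1},
    {"dx":0,"dy":0,"dz":0,"turn":-0.05,"fingers":-1},
    {"dx":0,"dy":0,"dz":0,"turn":0,"fingers":-1}
  ]
}}

```text
clock: 19.85
position: [0.5434, 0.4405, 0.163]
ee_rot: [-0.035, 0.866, -0.499, 0.022]
contact_force: [0.1, 0.6, 0.3]
width: 0.0857
```

```bash
python3 -c "
from h import *;print(lean())"
```

```text
(array([0.0734, 0.039 ]), np.float64(-1.045))
```

>>> {"name": "play_rows", "arguments": {
  "series": [
    {"dx":0,"dy":0,"dz":5,"turn":0,"fingers":-1},
    {"dx":0,"dy":0,"dz":5,"turn":0,"fingers":-1},
    {"dx":0,"dy":0,"dz":5,"turn":0,"fingers":-1},
    {"dx":0,"dy":0,"dz":5,"turn":0,"fingers":-1},
    {"dx":0,"dy":0,"dz":5,"turn":0,"fingers":-1},
    {"dx":0,"dy":0,"dz":5,"turn":0,"fingers":-1},
    {"dx":0,"dy":0,"dz":5,"turn":0,"fingers":-1},
    {"dx":0,"dy":0,"dz":5,"turn":0,"fingers":-1},
    {"dx":0,"dy":0,"dz":0,"turn":0,"fingers":-1}
  ]
}}

```text
clock: 20.6
position: [0.5443, 0.4394, 0.209]
ee_rot: [-0.036, 0.867, -0.497, 0.023]
contact_force: [-0.7, 0.3, -0.4]
width: 0.0854
```

```bash
python3 -c "
from h import *;print(lean())"
```

```text
(array([0.0755, 0.0403]), np.float64(-1.042))
```

```bash
python3 -c "
from h import *;print(get_state()['qpos'].round(2))"
```

```text
[ 0.58  0.44  1.34 -0.01  1.28  1.63]
```

>>> {"name": "play_rows", "arguments": {
  "series": [
    {"dx":0,"dy":0,"dz":0,"turn":0.12,"fingers":-1},
    {"dx":0,"dy":0,"dz":0,"turn":0.12,"fingers":-1},
    {"dx":0,"dy":0,"dz":0,"turn":0.12,"fingers":-1},
    {"dx":0,"dy":0,"dz":0,"turn":0.12,"fingers":-1},
    {"dx":0,"dy":0,"dz":0,"turn":0.12,"fingers":-1},
    {"dx":0,"dy":0,"dz":0,"turn":0.12,"fingers":-1},
    {"dx":0,"dy":0,"dz":0,"turn":0.12,"fingers":-1},
    {"dx":0,"dy":0,"dz":0,"turn":0.12,"fingers":-1},
    {"dx":0,"dy":0,"dz":0,"turn":0.12,"fingers":-1},
    {"dx":0,"dy":0,"dz":0,"turn":0.12,"fingers":-1},
    {"dx":0,"dy":0,"dz":0,"turn":0.12,"fingers":-1},
    {"dx":0,"dy":0,"dz":0,"turn":0.12,"fingers":-1},
    {"dx":0,"dy":0,"dz":0,"turn":0.12,"fingers":-1},
    {"dx":0,"dy":0,"dz":0,"turn":0.12,"fingers":-1},
    {"dx":0,"dy":0,"dz":0,"turn":0.12,"fingers":-1},
    {"dx":0,"dy":0,"dz":0,"turn":0.12,"fingers":-1},
    {"dx":0,"dy":0,"dz":0,"turn":0.12,"fingers":-1},
    {"dx":0,"dy":0,"dz":0,"turn":0.12,"fingers":-1},
    {"dx":0,"dy":0,"dz":0,"turn":0.12,"fingers":-1},
    {"dx":0,"dy":0,"dz":0,"turn":0.12,"fingers":-1}
  ]
}}

```text
clock: 22.27
position: [0.5429, 0.4384, 0.2077]
ee_rot: [-0.032, 0.746, 0.665, -0.029]
contact_force: [-0.0, 0.6, 0.5]
width: 0.0852
```

>>> {"name": "play_rows", "arguments": {
  "series": [
    {"dx":0,"dy":0,"dz":0,"turn":0.12,"fingers":-1},
    {"dx":0,"dy":0,"dz":0,"turn":0.12,"fingers":-1},
    {"dx":0,"dy":0,"dz":0,"turn":0.12,"fingers":-1},
    {"dx":0,"dy":0,"dz":0,"turn":0.12,"fingers":-1},
    {"dx":0,"dy":0,"dz":0,"turn":0.12,"fingers":-1},
    {"dx":0,"dy":0,"dz":0,"turn":0,"fingers":-1},
    {"dx":0,"dy":0,"dz":-38,"turn":0,"fingers":-1},
    {"dx":0,"dy":0,"dz":-38,"turn":0,"fingers":-1},
    {"dx":0,"dy":0,"dz":-38,"turn":0,"fingers":-1},
    {"dx":0,"dy":0,"dz":0,"turn":0,"fingers":-1},
    {"dx":0,"dy":0,"dz":0,"turn":0,"fingers":-1}
  ]
}}

```text
clock: 23.18
position: [0.5445, 0.44, 0.0927]
ee_rot: [-0.02, 0.51, 0.859, -0.035]
contact_force: [0.4, 0.7, 1.4]
width: 0.0856
```

```bash
python3 -c "
from h import *;print(lean(),get_state()['qpos'].round(2))"
```

```text
(array([-0.0696, -0.0393]), np.float64(2.071)) [ 0.58  0.6   1.35  0.01  1.27 -1.49]
```

>>> {"name": "play_rows", "arguments": {
  "series": [
    {"dx":0,"dy":0,"dz":38,"turn":0,"fingers":-1},
    {"dx":0,"dy":0,"dz":38,"turn":0,"fingers":-1},
    {"dx":0,"dy":0,"dz":38,"turn":0,"fingers":-1},
    {"dx":0,"dy":0,"dz":38,"turn":0,"fingers":-1},
    {"dx":0,"dy":0,"dz":0,"turn":0,"fingers":-1},
    {"dx":0,"dy":0,"dz":-38,"turn":0,"fingers":-1},
    {"dx":0,"dy":0,"dz":-38,"turn":0,"fingers":-1},
    {"dx":0,"dy":0,"dz":-38,"turn":0,"fingers":-1},
    {"dx":0,"dy":0,"dz":-38,"turn":0,"fingers":-1},
    {"dx":0,"dy":0,"dz":0,"turn":0,"fingers":-1},
    {"dx":0,"dy":0,"dz":0,"turn":0,"fingers":-1}
  ]
}}

```text
clock: 24.1
position: [0.5517, 0.4441, 0.1283]
ee_rot: [-0.01, 0.517, 0.856, -0.014]
contact_force: [1.1, 0.6, 1.1]
width: 0.0853
```

```bash
python3 -c "
from h import *;print(lean(),get_state()['qpos'].round(2))"
```

```text
(array([-0.032 , -0.0135]), np.float64(2.054)) [ 0.58  0.56  1.33  0.01  1.29 -1.48]
```

>>> {"name": "play_rows", "arguments": {
  "series": [
    {"dx":-7,"dy":-9,"dz":0,"turn":0.11,"fingers":-1},
    {"dx":-7,"dy":-9,"dz":0,"turn":0.11,"fingers":-1},
    {"dx":0,"dy":0,"dz":0,"turn":0.11,"fingers":-1},
    {"dx":0,"dy":0,"dz":-18,"turn":0,"fingers":-1},
    {"dx":0,"dy":0,"dz":-18,"turn":0,"fingers":-1},
    {"dx":0,"dy":0,"dz":-18,"turn":0,"fingers":-1},
    {"dx":0,"dy":0,"dz":0,"turn":0,"fingers":-1},
    {"dx":0,"dy":0,"dz":0,"turn":0,"fingers":-1}
  ]
}}

```text
clock: 24.77
position: [0.5511, 0.4341, 0.1054]
ee_rot: [0.005, 0.365, 0.931, 0.003]
contact_force: [1.1, -0.5, 0.7]
width: 0.0855
```

```bash
python3 look.py small_jar .538 .4263 .29 b5
```

```text
tcp [0.5511 0.4341 0.1054] jaw yaw 2.395 w 0.0855 F [ 1.1 -0.5  0.7]
lean (array([0.0112, 0.002 ]), np.float64(2.395))
fit [0.5383 0.4263 0.3014] iou 0.964 delta mm [-12.8  -7.8]
```

>>> {"name": "play_rows", "arguments": {
  "series": [
    {"dx":-12.8,"dy":-7.8,"dz":0,"turn":0,"fingers":-1},
    {"dx":0,"dy":0,"dz":0,"turn":0,"fingers":-1},
    {"dx":0,"dy":0,"dz":0,"turn":0,"fingers":-1},
    {"dx":0,"dy":0,"dz":-30,"turn":0,"fingers":-1},
    {"dx":0,"dy":0,"dz":0,"turn":0,"fingers":-1},
    {"dx":0,"dy":0,"dz":0,"turn":0,"fingers":-1}
  ]
}}

```text
clock: 25.37
position: [0.5446, 0.4303, 0.0854]
ee_rot: [0.01, 0.365, 0.931, 0.011]
contact_force: [0.7, 0.2, 0.9]
width: 0.0855
```

```bash
python3 -c "
from h import *;print(lean())"
```

```text
(array([0.0268, 0.0121]), np.float64(2.394))
```

>>> {"name": "play_rows", "arguments": {
  "series": [
    {"dx":-8,"dy":-5,"dz":-25,"turn":0,"fingers":-1},
    {"dx":-6,"dy":-4,"dz":-25,"turn":0,"fingers":-1},
    {"dx":0,"dy":0,"dz":0,"turn":0,"fingers":-1},
    {"dx":0,"dy":0,"dz":0,"turn":0,"fingers":-1}
  ]
}}

```text
clock: 25.7
position: [0.5352, 0.4242, 0.0403]
ee_rot: [0.013, 0.365, 0.931, 0.015]
contact_force: [0.7, -0.2, 1.0]
width: 0.0852
```

```bash
python3 look.py small_jar .538 .4263 .29 b6
```

```text
tcp [0.5352 0.4242 0.0403] jaw yaw 2.394 w 0.0852 F [ 0.7 -0.2  1. ]
lean (array([0.0357, 0.0177]), np.float64(2.394))
fit [0.5382 0.4266 0.2954] iou 0.985 delta mm [3.  2.5]
```

>>> {"name": "play_rows", "arguments": {
  "series": [
    {"dx":2,"dy":1.5,"dz":-13,"turn":0,"fingers":-1},
    {"dx":0,"dy":0,"dz":-10,"turn":0,"fingers":-1},
    {"dx":0,"dy":0,"dz":0,"turn":0,"fingers":-1},
    {"dx":0,"dy":0,"dz":0,"turn":0,"fingers":-1}
  ]
}}

```text
clock: 26.13
position: [0.5415, 0.4284, 0.0203]
ee_rot: [0.016, 0.365, 0.931, 0.019]
contact_force: [-0.5, 0.9, 0.4]
width: 0.0852
```

>>> {"name": "play_rows", "arguments": {
  "series": [
    {"dx":-3.5,"dy":-2.5,"dz":-2,"turn":0,"fingers":-1},
    {"dx":0,"dy":0,"dz":0,"turn":0,"fingers":1},
    {"dx":0,"dy":0,"dz":0,"turn":0,"fingers":1},
    {"dx":0,"dy":0,"dz":0,"turn":0,"fingers":1},
    {"dx":0,"dy":0,"dz":0,"turn":0,"fingers":1},
    {"dx":0,"dy":0,"dz":0,"turn":0,"fingers":1},
    {"dx":0,"dy":0,"dz":0,"turn":0,"fingers":1},
    {"dx":0,"dy":0,"dz":0,"turn":0,"fingers":1},
    {"dx":0,"dy":0,"dz":0,"turn":0,"fingers":1},
    {"dx":0,"dy":0,"dz":0,"turn":0,"fingers":1}
  ]
}}

```text
clock: 26.97
position: [0.5376, 0.4256, 0.0186]
ee_rot: [0.016, 0.365, 0.931, 0.019]
contact_force: [-0.2, -0.8, -0.3]
width: 0.0452
```

```bash
python3 look.py small_jar .538 .4263 .29 b7
```

```text
tcp [0.5376 0.4256 0.0186] jaw yaw 2.394 w 0.0452 F [-0.2 -0.8 -0.3]
lean (array([0.0439, 0.0229]), np.float64(2.394))
fit [0.5358 0.425  0.3073] iou 0.815 delta mm [-1.8 -0.6]
```

>>> {"name": "play_rows", "arguments": {
  "series": [
    {"dx":0,"dy":0,"dz":10,"turn":0,"fingers":1},
    {"dx":0,"dy":0,"dz":25,"turn":0,"fingers":1},
    {"dx":0,"dy":0,"dz":30,"turn":0,"fingers":1},
    {"dx":0,"dy":0,"dz":30,"turn":0,"fingers":1},
    {"dx":0,"dy":0,"dz":30,"turn":0,"fingers":1},
    {"dx":0,"dy":0,"dz":30,"turn":0,"fingers":1},
    {"dx":0,"dy":0,"dz":25,"turn":0,"fingers":1},
    {"dx":0,"dy":0,"dz":0,"turn":0,"fingers":1},
    {"dx":0,"dy":0,"dz":0,"turn":0,"fingers":1}
  ]
}}

```text
clock: 27.82
position: [0.5335, 0.423, 0.2085]
ee_rot: [0.015, 0.365, 0.931, 0.016]
contact_force: [-0.1, -0.6, -2.4]
width: 0.0451
```

>>> {"name": "play_rows", "arguments": {
  "series": [
    {"dx":-2,"dy":-12,"dz":0,"turn":-0.05,"fingers":1},
    {"dx":-4,"dy":-25,"dz":0,"turn":-0.1,"fingers":1},
    {"dx":-4,"dy":-25,"dz":0,"turn":-0.1,"fingers":1},
    {"dx":-4,"dy":-25,"dz":0,"turn":-0.1,"fingers":1},
    {"dx":-4,"dy":-25,"dz":0,"turn":-0.1,"fingers":1},
    {"dx":-4,"dy":-25,"dz":0,"turn":-0.1,"fingers":1},
    {"dx":-4,"dy":-25,"dz":0,"turn":-0.1,"fingers":1},
    {"dx":-4,"dy":-25,"dz":0,"turn":-0.1,"fingers":1},
    {"dx":-4,"dy":-25,"dz":0,"turn":-0.1,"fingers":1},
    {"dx":-4,"dy":-25,"dz":0,"turn":-0.1,"fingers":1},
    {"dx":-4,"dy":-25,"dz":0,"turn":-0.1,"fingers":1},
    {"dx":-4,"dy":-25,"dz":0,"turn":-0.1,"fingers":1},
    {"dx":-4,"dy":-25,"dz":0,"turn":-0.1,"fingers":1},
    {"dx":-4,"dy":-25,"dz":0,"turn":-0.1,"fingers":1},
    {"dx":-4,"dy":-25,"dz":0,"turn":-0.1,"fingers":1},
    {"dx":-4,"dy":-25,"dz":0,"turn":-0.1,"fingers":1},
    {"dx":-4,"dy":-25,"dz":0,"turn":-0.1,"fingers":1},
    {"dx":-4,"dy":-25,"dz":0,"turn":-0.1,"fingers":1},
    {"dx":-4,"dy":-25,"dz":0,"turn":-0.1,"fingers":1},
    {"dx":0,"dy":0,"dz":0,"turn":0,"fingers":1}
  ]
}}

```text
clock: 29.48
position: [0.4335, -0.0591, 0.1807]
ee_rot: [0.006, 0.974, 0.226, -0.017]
contact_force: [0.2, -0.7, -1.7]
width: 0.0461
```

```bash
python3 -c "
from h import *;print(lean(),get_state()['qpos'].round(2),get_state()['position'])"
```

```text
(array([-0.031 , -0.0195]), np.float64(0.457)) [-0.27  0.13  1.86 -0.03  1.17 -0.72] [ 0.4334954  -0.059143    0.18073603]
```

>>> {"name": "play_rows", "arguments": {
  "series": [
    {"dx":5,"dy":-17,"dz":0,"turn":-0.025,"fingers":1},
    {"dx":5,"dy":-17,"dz":0,"turn":-0.025,"fingers":1},
    {"dx":5,"dy":-17,"dz":0,"turn":0,"fingers":1},
    {"dx":4,"dy":-14,"dz":0,"turn":0,"fingers":1},
    {"dx":0,"dy":0,"dz":0,"turn":0,"fingers":1},
    {"dx":0,"dy":0,"dz":-25,"turn":0,"fingers":1},
    {"dx":0,"dy":0,"dz":-25,"turn":0,"fingers":1},
    {"dx":0,"dy":0,"dz":0,"turn":0,"fingers":1},
    {"dx":0,"dy":0,"dz":0,"turn":0,"fingers":1}
  ]
}}

```text
clock: 30.23
position: [0.4461, -0.1226, 0.1215]
ee_rot: [-0.001, 0.979, 0.201, -0.023]
contact_force: [-0.2, 0.0, -1.4]
width: 0.0459
```

```bash
python3 look.py small_jar .4585 -.0708 .407 c1 .004
```

```text
tcp [ 0.4461 -0.1226  0.1215] jaw yaw 0.405 w 0.0459 F [-0.2  0.  -1.4]
lean (array([-0.0463, -0.0078]), np.float64(0.405))
fit [ 0.4583 -0.0709  0.3998] iou 0.981 delta mm [12.2 51.6]
```

View pics/c1.png

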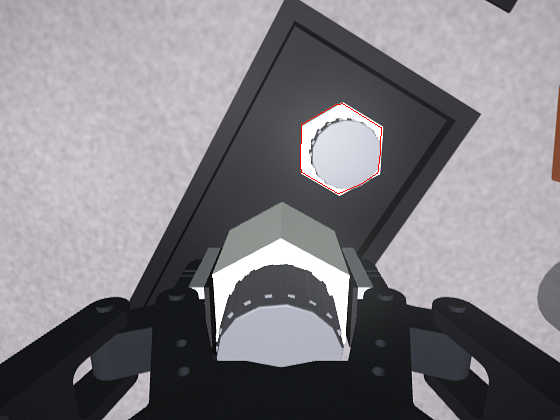

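Jar 1 is at (342,148) and its outline matches. The held jar is at (282,300), oriented the same way, with a clear gap. Descending.

>>> {"name": "play_rows", "arguments": {
  "series": [
    {"dx":5,"dy":-2,"dz":0,"turn":0,"fingers":1},
    {"dx":0,"dy":0,"dz":0,"turn":0,"fingers":1},
    {"dx":0,"dy":0,"dz":-20,"turn":0,"fingers":1},
    {"dx":0,"dy":0,"dz":-20,"turn":0,"fingers":1},
    {"dx":0,"dy":0,"dz":-20,"turn":0,"fingers":1},
    {"dx":0,"dy":0,"dz":-8,"turn":0,"fingers":1},
    {"dx":0,"dy":0,"dz":0,"turn":0,"fingers":1},
    {"dx":0,"dy":0,"dz":0,"turn":0,"fingers":1}
  ]
}}

```text
clock: 31.0
position: [0.46, -0.1266, 0.0609]
ee_rot: [0.005, 0.979, 0.202, -0.014]
contact_force: [0.3, 0.6, -2.4]
width: 0.0454
```

```bash
python3 -c "
from h import *;print(lean(),get_state()['position'])"
```

```text
(array([-0.026 , -0.0161]), np.float64(0.407)) [ 0.45995036 -0.12660501  0.06089057]
```

>>> {"name": "play_rows", "arguments": {
  "series": [
    {"dx":-7,"dy":2,"dz":-12,"turn":0,"fingers":1},
    {"dx":0,"dy":0,"dz":-12,"turn":0,"fingers":1},
    {"dx":0,"dy":0,"dz":-6,"turn":0,"fingers":1},
    {"dx":0,"dy":0,"dz":0,"turn":0,"fingers":1},
    {"dx":0,"dy":0,"dz":0,"turn":0,"fingers":1}
  ]
}}

```text
clock: 31.42
position: [0.458, -0.1266, 0.0357]
ee_rot: [0.009, 0.979, 0.202, -0.009]
contact_force: [0.4, 0.0, -0.4]
width: 0.0457
```

```bash
python3 look.py small_jar .4585 -.0708 .407 c2 .004
```

```text
tcp [ 0.458  -0.1266  0.0357] jaw yaw 0.407 w 0.0457 F [ 0.4  0.  -0.4]
lean (array([-0.0148, -0.0209]), np.float64(0.407))
fit [ 0.4582 -0.0708  0.4093] iou 0.986 delta mm [ 0.2 55.8]
```

>>> {"name": "play_rows", "arguments": {
  "series": [
    {"dx":-6,"dy":1,"dz":-5,"turn":0,"fingers":1},
    {"dx":0,"dy":0,"dz":-5,"turn":0,"fingers":1},
    {"dx":0,"dy":0,"dz":0,"turn":0,"fingers":1},
    {"dx":0,"dy":0,"dz":0,"turn":0,"fingers":1}
  ]
}}

```text
clock: 31.85
position: [0.4524, -0.1259, 0.0265]
ee_rot: [0.01, 0.979, 0.202, -0.008]
contact_force: [-0.1, -0.5, -3.0]
width: 0.0451
```

>>> {"name": "play_rows", "arguments": {
  "series": [
    {"dx":0,"dy":0,"dz":-3,"turn":0,"fingers":1},
    {"dx":0,"dy":0,"dz":-1,"turn":0,"fingers":1},
    {"dx":0,"dy":0,"dz":0,"turn":0,"fingers":1},
    {"dx":0,"dy":0,"dz":-1.5,"turn":0,"fingers":1},
    {"dx":0,"dy":0,"dz":0,"turn":0,"fingers":1}
  ]
}}

```text
clock: 32.27
position: [0.4529, -0.126, 0.0234]
ee_rot: [0.01, 0.979, 0.202, -0.007]
contact_force: [0.3, 0.2, -1.6]
width: 0.0455
```

>>> {"name": "play_rows", "arguments": {
  "series": [
    {"dx":0.5,"dy":4,"dz":0,"turn":0,"fingers":1},
    {"dx":0.5,"dy":4,"dz":0,"turn":0,"fingers":1},
    {"dx":0,"dy":0,"dz":0,"turn":0,"fingers":1},
    {"dx":0,"dy":0,"dz":-1,"turn":0,"fingers":1},
    {"dx":0,"dy":0,"dz":0,"turn":0,"fingers":1}
  ]
}}

```text
clock: 32.68
position: [0.4543, -0.1175, 0.0232]
ee_rot: [0.011, 0.979, 0.202, -0.007]
contact_force: [-0.2, -1.1, -0.5]
width: 0.0456
```

```bash
python3 look.py small_jar .4585 -.0708 .407 c3 .004
```

```text
tcp [ 0.4543 -0.1175  0.0232] jaw yaw 0.407 w 0.0456 F [-0.2 -1.1 -0.5]
lean (array([-0.0099, -0.0242]), np.float64(0.407))
fit [ 0.4541 -0.1155  1.475 ] iou 0.723 delta mm [-0.2  2. ]
```

View pics/c3.png

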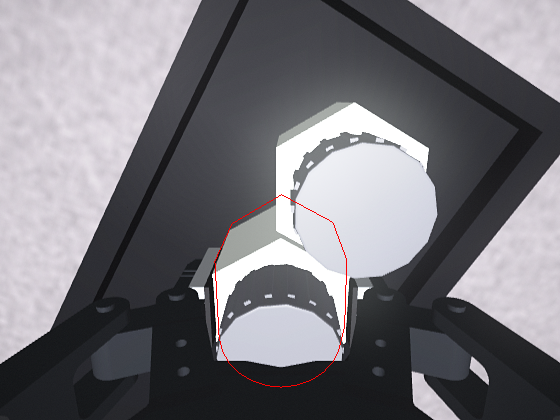

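Jar 1 is at (352,170) and the held jar at (282,280), with their facing sides nearly in contact (the red outline grabbed the held jar, so I'm ignoring it). A small push closes the gap, then settle and release.

>>> {"name": "play_rows", "arguments": {
  "series": [
    {"dx":0.2,"dy":2,"dz":0,"turn":0,"fingers":1},
    {"dx":0.2,"dy":1.5,"dz":0,"turn":0,"fingers":1},
    {"dx":0,"dy":0,"dz":0,"turn":0,"fingers":1},
    {"dx":0,"dy":0,"dz":-1.5,"turn":0,"fingers":1},
    {"dx":0,"dy":0,"dz":0,"turn":0,"fingers":1}
  ]
}}

```text
clock: 33.2
position: [0.4553, -0.1143, 0.0232]
ee_rot: [0.012, 0.979, 0.203, -0.007]
contact_force: [-0.1, -0.6, -2.5]
width: 0.0455
```

>>> {"name": "play_rows", "arguments": {
  "series": [
    {"dx":0,"dy":0,"dz":0,"turn":0,"fingers":-0.2},
    {"dx":0,"dy":0,"dz":0,"turn":0,"fingers":-0.35},
    {"dx":0,"dy":0,"dz":0,"turn":0,"fingers":-0.35},
    {"dx":0,"dy":0,"dz":0,"turn":0,"fingers":-0.35},
    {"dx":0,"dy":0,"dz":8,"turn":0,"fingers":-0.35},
    {"dx":0,"dy":0,"dz":15,"turn":0,"fingers":-0.35},
    {"dx":0,"dy":0,"dz":25,"turn":0,"fingers":-0.35},
    {"dx":0,"dy":0,"dz":30,"turn":0,"fingers":-0.35},
    {"dx":0,"dy":0,"dz":30,"turn":0,"fingers":-1},
    {"dx":0,"dy":0,"dz":30,"turn":0,"fingers":-1},
    {"dx":0,"dy":0,"dz":20,"turn":0,"fingers":-1},
    {"dx":0,"dy":0,"dz":0,"turn":0,"fingers":-1}
  ]
}}

```text
clock: 34.2
position: [0.4516, -0.1114, 0.1879]
ee_rot: [0.008, 0.979, 0.202, -0.01]
contact_force: [0.9, -0.9, 0.4]
width: 0.0852
```

```bash
cat > jars.py <<'E'
from h import *
import sys
s=get_state(); p=get_image("wrist"); save(p,sys.argv[1]); c=cam(p,s); print("tcp",s["position"].round(4),lean(s))
for d in masks_of(p,"small_jar_1")[:3]:
    xy=toz(c,d["xy"],.034)[0]; v,sc=fit("small_jar",[(c,d["region"].astype(float))],xy[:2],(.407,),z=.004); print(round(d["p"],2),v.round(4),round(sc,3))
E
python3 jars.py c4
```

```text
tcp [ 0.4516 -0.1114  0.1879] (array([-0.0158, -0.0198]), np.float64(0.407))
0.85 [ 0.4594 -0.0685  0.4221] 0.982
0.61 [ 0.4556 -0.1146  0.4084] 0.914
```

View pics/c4.png

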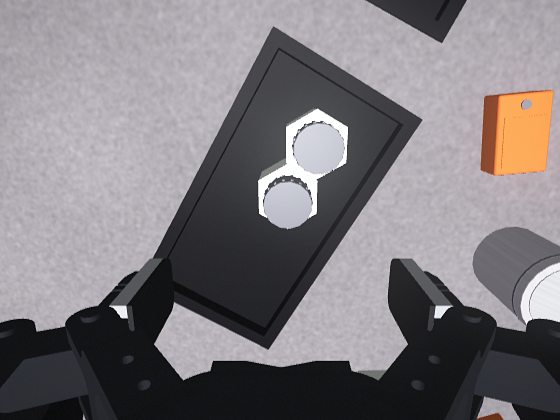

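Both jars are upright and packed, at (319,148) and (288,200). The fits put them 46.3 mm apart with matching yaw. Next is the flat tin.

>>> {"name": "play_rows", "arguments": {
  "series": [
    {"dx":6,"dy":12,"dz":0,"turn":0,"fingers":-1},
    {"dx":11,"dy":23,"dz":0,"turn":0,"fingers":-1},
    {"dx":11,"dy":23,"dz":0,"turn":0,"fingers":-1},
    {"dx":11,"dy":23,"dz":0,"turn":0,"fingers":-1},
    {"dx":11,"dy":23,"dz":0,"turn":0,"fingers":-1},
    {"dx":11,"dy":23,"dz":0,"turn":0,"fingers":-1},
    {"dx":11,"dy":23,"dz":0,"turn":0,"fingers":-1},
    {"dx":11,"dy":23,"dz":0,"turn":0,"fingers":-1},
    {"dx":11,"dy":23,"dz":0,"turn":0,"fingers":-1},
    {"dx":11,"dy":23,"dz":0,"turn":0,"fingers":-1},
    {"dx":11,"dy":23,"dz":0,"turn":0,"fingers":-1},
    {"dx":11,"dy":23,"dz":0,"turn":0,"fingers":-1},
    {"dx":11,"dy":23,"dz":0,"turn":0,"fingers":-1},
    {"dx":11,"dy":23,"dz":0,"turn":0,"fingers":-1},
    {"dx":11,"dy":23,"dz":0,"turn":0,"fingers":-1},
    {"dx":11,"dy":23,"dz":0,"turn":0,"fingers":-1},
    {"dx":11,"dy":23,"dz":0,"turn":0,"fingers":-1},
    {"dx":6,"dy":12,"dz":0,"turn":0,"fingers":-1},
    {"dx":0,"dy":0,"dz":0,"turn":0,"fingers":-1},
    {"dx":0,"dy":0,"dz":0,"turn":0,"fingers":-1}
  ]
}}

```text
clock: 35.97
position: [0.6184, 0.2997, 0.1388]
ee_rot: [0.003, 0.978, 0.2, -0.053]
contact_force: [-0.7, -0.3, -1.5]
width: 0.0856
```

```bash
python3 look.py flat_tin .643 .276 0 d1
```

```text
tcp [0.6184 0.2997 0.1388] jaw yaw 0.404 w 0.0856 F [-0.7 -0.3 -1.5]
lean (array([-0.1025, -0.0268]), np.float64(0.404))
fit [0.6434 0.2752 0.0717] iou 0.975 delta mm [ 25.  -24.5]
```

>>> {"name": "play_rows", "arguments": {
  "series": [
    {"dx":5,"dy":-6,"dz":38,"turn":0,"fingers":-1},
    {"dx":5,"dy":-6,"dz":38,"turn":0,"fingers":-1},
    {"dx":0,"dy":-6,"dz":38,"turn":0,"fingers":-1},
    {"dx":0,"dy":-6,"dz":38,"turn":0,"fingers":-1},
    {"dx":0,"dy":0,"dz":0,"turn":0,"fingers":-1},
    {"dx":0,"dy":0,"dz":-38,"turn":0,"fingers":-1},
    {"dx":0,"dy":0,"dz":-38,"turn":0,"fingers":-1},
    {"dx":0,"dy":0,"dz":-38,"turn":0,"fingers":-1},
    {"dx":0,"dy":0,"dz":-38,"turn":0,"fingers":-1},
    {"dx":0,"dy":0,"dz":0,"turn":0,"fingers":-1},
    {"dx":0,"dy":0,"dz":38,"turn":0,"fingers":-1},
    {"dx":0,"dy":0,"dz":38,"turn":0,"fingers":-1},
    {"dx":0,"dy":0,"dz":38,"turn":0,"fingers":-1},
    {"dx":0,"dy":0,"dz":38,"turn":0,"fingers":-1},
    {"dx":0,"dy":0,"dz":0,"turn":0,"fingers":-1},
    {"dx":0,"dy":0,"dz":-38,"turn":0,"fingers":-1},
    {"dx":0,"dy":0,"dz":-38,"turn":0,"fingers":-1},
    {"dx":0,"dy":0,"dz":-38,"turn":0,"fingers":-1},
    {"dx":0,"dy":0,"dz":-38,"turn":0,"fingers":-1},
    {"dx":0,"dy":0,"dz":0,"turn":0,"fingers":-1}
  ]
}}

```text
clock: 37.73
position: [0.6188, 0.2477, 0.168]
ee_rot: [0.005, 0.981, 0.188, -0.042]
contact_force: [-0.8, -0.5, -1.2]
width: 0.0852
```

```bash
python3 look.py flat_tin .643 .276 0 d2
```

```text
tcp [0.6188 0.2477 0.168 ] jaw yaw 0.379 w 0.0852 F [-0.8 -0.5 -1.2]
lean (array([-0.0809, -0.0267]), np.float64(0.379))
fit [0.643 0.276 0.   ] iou 0.963 delta mm [24.2 28.3]
```

>>> {"name": "play_rows", "arguments": {
  "series": [
    {"dx":0,"dy":9,"dz":38,"turn":0,"fingers":-1},
    {"dx":0,"dy":9,"dz":38,"turn":0,"fingers":-1},
    {"dx":0,"dy":0,"dz":38,"turn":0,"fingers":-1},
    {"dx":0,"dy":0,"dz":0,"turn":0,"fingers":-1},
    {"dx":0,"dy":0,"dz":-10,"turn":0,"fingers":-1},
    {"dx":0,"dy":0,"dz":-10,"turn":0,"fingers":-1},
    {"dx":0,"dy":0,"dz":-10,"turn":0,"fingers":-1},
    {"dx":0,"dy":0,"dz":-10,"turn":0,"fingers":-1},
    {"dx":0,"dy":0,"dz":-10,"turn":0,"fingers":-1},
    {"dx":0,"dy":0,"dz":-10,"turn":0,"fingers":-1},
    {"dx":0,"dy":0,"dz":-10,"turn":0,"fingers":-1},
    {"dx":0,"dy":0,"dz":-10,"turn":0,"fingers":-1},
    {"dx":0,"dy":0,"dz":-10,"turn":0,"fingers":-1},
    {"dx":0,"dy":0,"dz":-10,"turn":0,"fingers":-1},
    {"dx":0,"dy":0,"dz":-10,"turn":0,"fingers":-1},
    {"dx":0,"dy":0,"dz":-10,"turn":0,"fingers":-1},
    {"dx":0,"dy":0,"dz":-10,"turn":0,"fingers":-1},
    {"dx":0,"dy":0,"dz":-10,"turn":0,"fingers":-1},
    {"dx":0,"dy":0,"dz":-10,"turn":0,"fingers":-1},
    {"dx":0,"dy":0,"dz":0,"turn":0,"fingers":-1}
  ]
}}

```text
clock: 39.5
position: [0.6226, 0.2649, 0.1453]
ee_rot: [0.004, 0.982, 0.186, -0.027]
contact_force: [-0.3, 0.0, -0.1]
width: 0.0853
```

```bash
python3 look.py flat_tin .643 .276 0 d3
```

```text
tcp [0.6226 0.2649 0.1453] jaw yaw 0.375 w 0.0853 F [-0.3  0.  -0.1]
lean (array([-0.0517, -0.0183]), np.float64(0.375))
fit [0.643  0.2756 0.2485] iou 0.97 delta mm [20.4 10.7]
```

>>> {"name": "play_rows", "arguments": {
  "series": [
    {"dx":18,"dy":10,"dz":0,"turn":0,"fingers":-1},
    {"dx":0,"dy":0,"dz":0,"turn":0,"fingers":-1},
    {"dx":0,"dy":0,"dz":-8,"turn":0,"fingers":-1},
    {"dx":0,"dy":0,"dz":-8,"turn":0,"fingers":-1},
    {"dx":0,"dy":0,"dz":-8,"turn":0,"fingers":-1},
    {"dx":0,"dy":0,"dz":-8,"turn":0,"fingers":-1},
    {"dx":0,"dy":0,"dz":-8,"turn":0,"fingers":-1},
    {"dx":0,"dy":0,"dz":-8,"turn":0,"fingers":-1},
    {"dx":0,"dy":0,"dz":-8,"turn":0,"fingers":-1},
    {"dx":0,"dy":0,"dz":-8,"turn":0,"fingers":-1},
    {"dx":0,"dy":0,"dz":-8,"turn":0,"fingers":-1},
    {"dx":0,"dy":0,"dz":-8,"turn":0,"fingers":-1},
    {"dx":0,"dy":0,"dz":0,"turn":0,"fingers":-1},
    {"dx":0,"dy":0,"dz":0,"turn":0,"fingers":-1}
  ]
}}

```text
clock: 40.77
position: [0.6409, 0.2747, 0.0612]
ee_rot: [0.004, 0.982, 0.186, -0.025]
contact_force: [0.4, 0.3, 0.4]
width: 0.0856
```

```bash
python3 look.py flat_tin .643 .276 0 d4
```

```text
tcp [0.6409 0.2747 0.0612] jaw yaw 0.375 w 0.0856 F [0.4 0.3 0.4]
lean (array([-0.0467, -0.017 ]), np.float64(0.375))
fit [0.6431 0.2755 0.1772] iou 0.979 delta mm [2.3 0.8]
```

>>> {"name": "play_rows", "arguments": {
  "series": [
    {"dx":2,"dy":1,"dz":-12,"turn":0,"fingers":-1},
    {"dx":0,"dy":0,"dz":-12,"turn":0,"fingers":-1},
    {"dx":0,"dy":0,"dz":-12,"turn":0,"fingers":-1},
    {"dx":0,"dy":0,"dz":-7,"turn":0,"fingers":-1},
    {"dx":0,"dy":0,"dz":0,"turn":0,"fingers":-1},
    {"dx":0,"dy":0,"dz":0,"turn":0,"fingers":-1}
  ]
}}

```text
clock: 41.37
position: [0.6438, 0.2761, 0.015]
ee_rot: [0.004, 0.982, 0.186, -0.023]
contact_force: [0.2, 0.6, -0.0]
width: 0.0852
```

>>> {"name": "play_rows", "arguments": {
  "series": [
    {"dx":0,"dy":0,"dz":0,"turn":0,"fingers":1},
    {"dx":0,"dy":0,"dz":0,"turn":0,"fingers":1},
    {"dx":0,"dy":0,"dz":0,"turn":0,"fingers":1},
    {"dx":0,"dy":0,"dz":0,"turn":0,"fingers":1},
    {"dx":0,"dy":0,"dz":0,"turn":0,"fingers":1},
    {"dx":0,"dy":0,"dz":0,"turn":0,"fingers":1},
    {"dx":0,"dy":0,"dz":0,"turn":0,"fingers":1},
    {"dx":0,"dy":0,"dz":0,"turn":0,"fingers":1}
  ]
}}

```text
clock: 42.03
position: [0.6446, 0.2764, 0.0167]
ee_rot: [0.004, 0.982, 0.186, -0.022]
contact_force: [0.5, -0.4, -0.3]
width: 0.0544
```

```bash
python3 -c "
from h import *;s=get_state();print(lean(s),s['qpos'].round(2),s['position'],s['width'],s['contact_force'])"
```

```text
(array([-0.0418, -0.0154]), np.float64(0.375)) [ 0.31  0.65  1.45 -0.    1.08 -0.07] [0.64461602 0.27636721 0.01674971] 0.05440606757088118 [ 0.45447611 -0.38672935 -0.2590837 ]
```

>>> {"name": "play_rows", "arguments": {
  "series": [
    {"dx":0,"dy":0,"dz":12,"turn":0,"fingers":1},
    {"dx":0,"dy":0,"dz":30,"turn":0,"fingers":1},
    {"dx":0,"dy":0,"dz":38,"turn":0,"fingers":1},
    {"dx":0,"dy":0,"dz":38,"turn":0,"fingers":1},
    {"dx":0,"dy":0,"dz":38,"turn":0,"fingers":1},
    {"dx":0,"dy":0,"dz":0,"turn":0,"fingers":1},
    {"dx":-7,"dy":-16,"dz":0,"turn":0,"fingers":1},
    {"dx":-8,"dy":-18,"dz":0,"turn":0,"fingers":1},
    {"dx":-8,"dy":-18,"dz":0,"turn":0,"fingers":1},
    {"dx":-8,"dy":-18,"dz":0,"turn":0,"fingers":1},
    {"dx":-8,"dy":-18,"dz":0,"turn":0,"fingers":1},
    {"dx":-8,"dy":-18,"dz":0,"turn":0,"fingers":1},
    {"dx":-8,"dy":-18,"dz":0,"turn":0,"fingers":1},
    {"dx":-8,"dy":-18,"dz":0,"turn":0,"fingers":1},
    {"dx":-8,"dy":-18,"dz":0,"turn":0,"fingers":1},
    {"dx":-8,"dy":-18,"dz":0,"turn":0,"fingers":1},
    {"dx":-8,"dy":-18,"dz":0,"turn":0,"fingers":1},
    {"dx":-8,"dy":-18,"dz":0,"turn":0,"fingers":1},
    {"dx":-8,"dy":-18,"dz":0,"turn":0,"fingers":1},
    {"dx":0,"dy":0,"dz":0,"turn":0,"fingers":1}
  ]
}}

```text
clock: 43.7
position: [0.5343, 0.0361, 0.1963]
ee_rot: [0.004, 0.982, 0.189, -0.013]
contact_force: [-0.6, -0.3, -0.0]
width: 0.0547
```

```bash
python3 -c "
from h import *;s=get_state();print(lean(s),s['position'],s['width'])"
```

```text
(array([-0.0237, -0.0132]), np.float64(0.38)) [0.5343194  0.0361189  0.19632383] 0.054677857275420134
```

>>> {"name": "play_rows", "arguments": {
  "series": [
    {"dx":-7,"dy":-18,"dz":0,"turn":0,"fingers":1},
    {"dx":-7,"dy":-18,"dz":0,"turn":0,"fingers":1},
    {"dx":-7,"dy":-18,"dz":0,"turn":0,"fingers":1},
    {"dx":-7,"dy":-18,"dz":0,"turn":0,"fingers":1},
    {"dx":-7,"dy":-18,"dz":0,"turn":0,"fingers":1},
    {"dx":-7,"dy":-18,"dz":0,"turn":0,"fingers":1},
    {"dx":-7,"dy":-18,"dz":0,"turn":0,"fingers":1},
    {"dx":-7,"dy":-18,"dz":0,"turn":0,"fingers":1},
    {"dx":-7,"dy":-18,"dz":0,"turn":0,"fingers":1},
    {"dx":-7,"dy":-18,"dz":0,"turn":0,"fingers":1},
    {"dx":-7,"dy":-18,"dz":0,"turn":0,"fingers":1},
    {"dx":-7,"dy":-18,"dz":0,"turn":0,"fingers":1},
    {"dx":0,"dy":0,"dz":0,"turn":0,"fingers":1},
    {"dx":0,"dy":0,"dz":0,"turn":0,"fingers":1}
  ]
}}

```text
clock: 44.87
position: [0.4515, -0.1848, 0.2068]
ee_rot: [0.006, 0.982, 0.189, -0.002]
contact_force: [0.7, -0.2, -0.2]
width: 0.0546
```

```bash
python3 -c "
from h import *;s=get_state();print(lean(s),s['position'],s['width'])"
```

```text
(array([-0.0025, -0.0125]), np.float64(0.38)) [ 0.45150172 -0.18476384  0.20677305] 0.05462807352456188
```

>>> {"name": "play_rows", "arguments": {
  "series": [
    {"dx":-10,"dy":-14,"dz":0,"turn":0,"fingers":1},
    {"dx":0,"dy":0,"dz":0,"turn":0,"fingers":1},
    {"dx":0,"dy":0,"dz":-36,"turn":0,"fingers":1},
    {"dx":0,"dy":0,"dz":-36,"turn":0,"fingers":1},
    {"dx":0,"dy":0,"dz":-36,"turn":0,"fingers":1},
    {"dx":0,"dy":0,"dz":-25,"turn":0,"fingers":1},
    {"dx":0,"dy":0,"dz":0,"turn":0,"fingers":1},
    {"dx":0,"dy":0,"dz":0,"turn":0,"fingers":1}
  ]
}}

```text
clock: 45.53
position: [0.4493, -0.1928, 0.0754]
ee_rot: [0.008, 0.982, 0.19, 0.006]
contact_force: [0.5, -0.2, -1.0]
width: 0.0544
```

```bash
python3 -c "
from h import *;s=get_state();print(lean(s),s['position'],s['width'])"
```

```text
(array([ 0.0148, -0.0142]), np.float64(0.382)) [ 0.44929095 -0.19283529  0.07543901] 0.05444971197941363
```

>>> {"name": "play_rows", "arguments": {
  "series": [
    {"dx":0,"dy":0,"dz":25,"turn":0,"fingers":1},
    {"dx":0,"dy":0,"dz":0,"turn":0,"fingers":1},
    {"dx":7,"dy":-3,"dz":0,"turn":0,"fingers":1},
    {"dx":7,"dy":-3,"dz":0,"turn":0,"fingers":1},
    {"dx":7,"dy":-3,"dz":0,"turn":0,"fingers":1},
    {"dx":7,"dy":-3,"dz":0,"turn":0,"fingers":1},
    {"dx":7,"dy":-3,"dz":0,"turn":0,"fingers":1},
    {"dx":7,"dy":-3,"dz":0,"turn":0,"fingers":1},
    {"dx":7,"dy":-3,"dz":0,"turn":0,"fingers":1},
    {"dx":7,"dy":-3,"dz":0,"turn":0,"fingers":1},
    {"dx":7,"dy":-3,"dz":0,"turn":0,"fingers":1},
    {"dx":7,"dy":-3,"dz":0,"turn":0,"fingers":1},
    {"dx":0,"dy":0,"dz":0,"turn":0,"fingers":1},
    {"dx":0,"dy":0,"dz":0,"turn":0,"fingers":1}
  ]
}}

```text
clock: 46.7
position: [0.5329, -0.2255, 0.1056]
ee_rot: [0.01, 0.982, 0.191, 0.01]
contact_force: [-0.3, -0.3, -1.1]
width: 0.0544
```

```bash
python3 -c "
from h import *;s=get_state();print(lean(s),s['position'],s['width'])"
```

```text
(array([ 0.023 , -0.0165]), np.float64(0.384)) [ 0.53290884 -0.22552717  0.10560691] 0.054356759929220205
```

>>> {"name": "play_rows", "arguments": {
  "series": [
    {"dx":-31,"dy":9,"dz":0,"turn":0,"fingers":1},
    {"dx":-31,"dy":9,"dz":0,"turn":0,"fingers":1},
    {"dx":-28,"dy":8,"dz":0,"turn":0,"fingers":1},
    {"dx":0,"dy":0,"dz":0,"turn":0,"fingers":1},
    {"dx":0,"dy":0,"dz":0,"turn":0,"fingers":1},
    {"dx":0,"dy":0,"dz":-30,"turn":0,"fingers":1},
    {"dx":0,"dy":0,"dz":-30,"turn":0,"fingers":1},
    {"dx":0,"dy":0,"dz":0,"turn":0,"fingers":1},
    {"dx":0,"dy":0,"dz":0,"turn":0,"fingers":1}
  ]
}}

```text
clock: 47.45
position: [0.4417, -0.1993, 0.0459]
ee_rot: [0.012, 0.981, 0.191, 0.012]
contact_force: [0.5, 0.7, -0.7]
width: 0.0546
```

>>> {"name": "play_rows", "arguments": {
  "series": [
    {"dx":0,"dy":0,"dz":-9,"turn":0,"fingers":1},
    {"dx":0,"dy":0,"dz":-8,"turn":0,"fingers":1},
    {"dx":0,"dy":0,"dz":-3,"turn":0,"fingers":1},
    {"dx":0,"dy":0,"dz":0,"turn":0,"fingers":1},
    {"dx":0,"dy":0,"dz":-2,"turn":0,"fingers":1},
    {"dx":0,"dy":0,"dz":0,"turn":0,"fingers":1},
    {"dx":0,"dy":0,"dz":-2,"turn":0,"fingers":1},
    {"dx":0,"dy":0,"dz":0,"turn":0,"fingers":1}
  ]
}}

```text
clock: 48.12
position: [0.4465, -0.2019, 0.0241]
ee_rot: [0.015, 0.981, 0.191, 0.015]
contact_force: [-0.3, 0.3, -1.5]
width: 0.0542
```

>>> {"name": "play_rows", "arguments": {
  "series": [
    {"dx":0,"dy":0,"dz":-1.5,"turn":0,"fingers":1},
    {"dx":0,"dy":0,"dz":0,"turn":0,"fingers":1},
    {"dx":0,"dy":0,"dz":-1.5,"turn":0,"fingers":1},
    {"dx":0,"dy":0,"dz":0,"turn":0,"fingers":1},
    {"dx":0,"dy":0,"dz":-1,"turn":0,"fingers":1},
    {"dx":0,"dy":0,"dz":0,"turn":0,"fingers":1}
  ]
}}

```text
clock: 48.62
position: [0.4469, -0.2023, 0.021]
ee_rot: [0.016, 0.981, 0.191, 0.016]
contact_force: [-0.6, 0.8, 1.4]
width: 0.0547
```

>>> {"name": "play_rows", "arguments": {
  "series": [
    {"dx":0,"dy":0,"dz":0,"turn":0,"fingers":-0.5},
    {"dx":0,"dy":0,"dz":0,"turn":0,"fingers":-0.5},
    {"dx":0,"dy":0,"dz":0,"turn":0,"fingers":-0.5},
    {"dx":0,"dy":0,"dz":10,"turn":0,"fingers":-0.5},
    {"dx":0,"dy":0,"dz":30,"turn":0,"fingers":-0.5},
    {"dx":0,"dy":0,"dz":36,"turn":0,"fingers":-1},
    {"dx":0,"dy":0,"dz":36,"turn":0,"fingers":-1},
    {"dx":0,"dy":0,"dz":36,"turn":0,"fingers":-1},
    {"dx":0,"dy":0,"dz":20,"turn":0,"fingers":-1},
    {"dx":0,"dy":0,"dz":0,"turn":0,"fingers":-1},
    {"dx":9,"dy":-21,"dz":0,"turn":-0.02,"fingers":-1},
    {"dx":9,"dy":-21,"dz":0,"turn":-0.02,"fingers":-1},
    {"dx":9,"dy":-21,"dz":0,"turn":-0.02,"fingers":-1},
    {"dx":9,"dy":-21,"dz":0,"turn":-0.02,"fingers":-1},
    {"dx":9,"dy":-21,"dz":0,"turn":-0.02,"fingers":-1},
    {"dx":9,"dy":-21,"dz":0,"turn":-0.02,"fingers":-1},
    {"dx":9,"dy":-21,"dz":0,"turn":-0.02,"fingers":-1},
    {"dx":9,"dy":-21,"dz":0,"turn":0,"fingers":-1},
    {"dx":9,"dy":-21,"dz":0,"turn":0,"fingers":-1},
    {"dx":0,"dy":0,"dz":0,"turn":0,"fingers":-1}
  ]
}}

```text
clock: 50.28
position: [0.5243, -0.3943, 0.1846]
ee_rot: [0.011, 0.993, 0.12, 0.01]
contact_force: [-0.7, 0.9, -0.1]
width: 0.0856
```

```bash
python3 look.py big_jar .533 -.404 .25 e1;  python3 - <<'E'
from h import *
p=get_image("scene"); c=cam(p)
from itertools import product
g=best(p,'flat_tin',c,(.444,-.2),.016)
print(None if g is None else fit('flat_tin',[(c,g)],(.444,-.2),(0,),z=.004))
cv2.imwrite("pics/sc1.png",cv2.resize(p["pixels"][110:270,80:400,::-1],None,fx=2.4,fy=2.4,interpolation=cv2.INTER_CUBIC))
E
```

```text
tcp [ 0.5243 -0.3943  0.1846] jaw yaw 0.24 w 0.0856 F [-0.7  0.9 -0.1]
lean (array([ 0.0221, -0.0195]), np.float64(0.24))
fit [ 0.5329 -0.4071  0.2144] iou 0.975 delta mm [  8.6 -12.8]
(array([ 0.44878492, -0.20419098,  0.05989549]), np.float64(0.8910861934936751))
```

View pics/sc1.png

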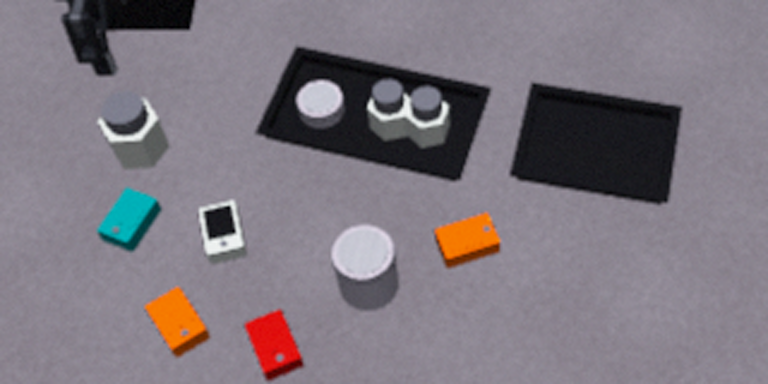

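The tin is flat at (320,100) and the jars are packed at (388,108) and (425,115). The tall tin and decoys haven't moved. Descending to the big jar.

>>> {"name": "play_rows", "arguments": {
  "series": [
    {"dx":8,"dy":-12.5,"dz":0,"turn":-0.01,"fingers":-1},
    {"dx":0,"dy":0,"dz":0,"turn":0,"fingers":-1},
    {"dx":0,"dy":0,"dz":-30,"turn":0,"fingers":-1},
    {"dx":0,"dy":0,"dz":-30,"turn":0,"fingers":-1},
    {"dx":0,"dy":0,"dz":-30,"turn":0,"fingers":-1},
    {"dx":0,"dy":0,"dz":0,"turn":0,"fingers":-1},
    {"dx":0,"dy":0,"dz":0,"turn":0,"fingers":-1}
  ]
}}

```text
clock: 51.07
position: [0.5284, -0.3929, 0.0975]
ee_rot: [0.009, 0.993, 0.119, 0.01]
contact_force: [0.2, -0.4, 1.3]
width: 0.0855
```

```bash
python3 look.py big_jar .533 -.406 .23 e2
```

```text
tcp [ 0.5284 -0.3929  0.0975] jaw yaw 0.238 w 0.0855 F [ 0.2 -0.4  1.3]
lean (array([ 0.0222, -0.015 ]), np.float64(0.238))
fit [ 0.5327 -0.4073  0.2309] iou 0.983 delta mm [  4.3 -14.4]
```

>>> {"name": "play_rows", "arguments": {
  "series": [
    {"dx":2,"dy":-7,"dz":0,"turn":0,"fingers":-1},
    {"dx":2,"dy":-7,"dz":0,"turn":0,"fingers":-1},
    {"dx":0,"dy":0,"dz":0,"turn":0,"fingers":-1},
    {"dx":0,"dy":0,"dz":0,"turn":0,"fingers":-1},
    {"dx":0,"dy":0,"dz":-20,"turn":0,"fingers":-1},
    {"dx":0,"dy":0,"dz":-15,"turn":0,"fingers":-1},
    {"dx":0,"dy":0,"dz":0,"turn":0,"fingers":-1},
    {"dx":0,"dy":0,"dz":0,"turn":0,"fingers":-1}
  ]
}}

```text
clock: 51.83
position: [0.5382, -0.4144, 0.0741]
ee_rot: [0.017, 0.993, 0.118, 0.017]
contact_force: [0.2, -0.1, 0.7]
width: 0.0855
```

>>> {"name": "play_rows", "arguments": {
  "series": [
    {"dx":-5,"dy":6.5,"dz":-5,"turn":0,"fingers":-1},
    {"dx":0,"dy":0,"dz":0,"turn":0,"fingers":-1},
    {"dx":-1,"dy":1,"dz":-16,"turn":0,"fingers":-1},
    {"dx":-1,"dy":1,"dz":-16,"turn":0,"fingers":-1},
    {"dx":0,"dy":0,"dz":0,"turn":0,"fingers":-1},
    {"dx":0,"dy":0,"dz":0,"turn":0,"fingers":-1}
  ]
}}

```text
clock: 52.33
position: [0.5324, -0.4066, 0.0415]
ee_rot: [0.02, 0.993, 0.118, 0.02]
contact_force: [-0.6, -0.6, 0.5]
width: 0.0857
```

>>> {"name": "play_rows", "arguments": {
  "series": [
    {"dx":0,"dy":0,"dz":-9,"turn":0,"fingers":-1},
    {"dx":0,"dy":0,"dz":0,"turn":0,"fingers":1},
    {"dx":0,"dy":0,"dz":0,"turn":0,"fingers":1},
    {"dx":0,"dy":0,"dz":0,"turn":0,"fingers":1},
    {"dx":0,"dy":0,"dz":0,"turn":0,"fingers":1},
    {"dx":0,"dy":0,"dz":0,"turn":0,"fingers":1},
    {"dx":0,"dy":0,"dz":0,"turn":0,"fingers":1},
    {"dx":0,"dy":0,"dz":0,"turn":0,"fingers":1},
    {"dx":0,"dy":0,"dz":0,"turn":0,"fingers":1}
  ]
}}

```text
clock: 53.08
position: [0.5335, -0.4075, 0.0348]
ee_rot: [0.022, 0.993, 0.118, 0.021]
contact_force: [0.5, 0.3, -1.0]
width: 0.0596
```

Run:
```python
from h import *
s=get_state();print(lean(s),s['position'].round(4),s['width'],s['qpos'].round(2))
for y in (-40,38): print(y,np.array([.453,.1345])+R.from_euler('z',-.052).as_matrix()[:2,:2]@np.array([0,y])/1000)
```

```text
(array([ 0.0467, -0.0383]), np.float64(0.238)) [ 0.5335 -0.4075  0.0348] 0.05959620369420474 [-0.76  0.55  1.61  0.01  0.92 -1.  ]
-40 [0.45092094 0.09455407]
38 [0.45497511 0.17244864]
```

>>> {"name": "play_rows", "arguments": {
  "series": [
    {"dx":0,"dy":0,"dz":12,"turn":0,"fingers":1},
    {"dx":0,"dy":0,"dz":32,"turn":0,"fingers":1},
    {"dx":0,"dy":0,"dz":36,"turn":0,"fingers":1},
    {"dx":0,"dy":0,"dz":36,"turn":0,"fingers":1},
    {"dx":0,"dy":0,"dz":36,"turn":0,"fingers":1},
    {"dx":0,"dy":0,"dz":30,"turn":0,"fingers":1},
    {"dx":0,"dy":0,"dz":0,"turn":0,"fingers":1},
    {"dx":-3,"dy":18,"dz":0,"turn":0,"fingers":1},
    {"dx":-3,"dy":20,"dz":0,"turn":0,"fingers":1},
    {"dx":-3,"dy":20,"dz":0,"turn":0,"fingers":1},
    {"dx":-3,"dy":20,"dz":0,"turn":0,"fingers":1},
    {"dx":-3,"dy":20,"dz":0,"turn":0,"fingers":1},
    {"dx":-3,"dy":20,"dz":0,"turn":0,"fingers":1},
    {"dx":-3,"dy":20,"dz":0,"turn":0,"fingers":1},
    {"dx":-3,"dy":20,"dz":0,"turn":0,"fingers":1},
    {"dx":-3,"dy":20,"dz":0,"turn":0,"fingers":1},
    {"dx":-3,"dy":20,"dz":0,"turn":0,"fingers":1},
    {"dx":-3,"dy":20,"dz":0,"turn":0,"fingers":1},
    {"dx":-3,"dy":20,"dz":0,"turn":0,"fingers":1},
    {"dx":0,"dy":0,"dz":0,"turn":0,"fingers":1}
  ]
}}

```text
clock: 54.75
position: [0.4837, -0.1531, 0.2218]
ee_rot: [0.016, 0.993, 0.116, 0.015]
contact_force: [-0.2, -0.2, -3.6]
width: 0.0595
```

```bash
python3 -c "
from h import *;s=get_state();print(lean(s),s['position'],s['width'])"
```

```text
(array([ 0.034 , -0.0285]), np.float64(0.233)) [ 0.48372006 -0.1531028   0.22183061] 0.059541451463008696
```

>>> {"name": "play_rows", "arguments": {
  "series": [
    {"dx":-2,"dy":20,"dz":0,"turn":0,"fingers":1},
    {"dx":-2,"dy":20,"dz":0,"turn":0,"fingers":1},
    {"dx":-2,"dy":20,"dz":0,"turn":0,"fingers":1},
    {"dx":-2,"dy":20,"dz":0,"turn":0,"fingers":1},
    {"dx":-2,"dy":20,"dz":0,"turn":0,"fingers":1},
    {"dx":-2,"dy":20,"dz":0,"turn":0,"fingers":1},
    {"dx":-2,"dy":20,"dz":0,"turn":0,"fingers":1},
    {"dx":-2,"dy":20,"dz":0,"turn":0,"fingers":1},
    {"dx":-2,"dy":20,"dz":0,"turn":0,"fingers":1},
    {"dx":-2,"dy":20,"dz":0,"turn":0,"fingers":1},
    {"dx":-2,"dy":20,"dz":0,"turn":0,"fingers":1},
    {"dx":-2,"dy":20,"dz":0,"turn":0,"fingers":1},
    {"dx":-2,"dy":20,"dz":0,"turn":0,"fingers":1},
    {"dx":-2,"dy":20,"dz":0,"turn":0,"fingers":1},
    {"dx":-2,"dy":20,"dz":0,"turn":0,"fingers":1},
    {"dx":0,"dy":0,"dz":0,"turn":0,"fingers":1},
    {"dx":0,"dy":0,"dz":0,"turn":0,"fingers":1}
  ]
}}

```text
clock: 56.17
position: [0.4465, 0.1566, 0.2164]
ee_rot: [0.018, 0.993, 0.115, 0.012]
contact_force: [-0.3, -0.2, -2.7]
width: 0.0595
```

```bash
python3 -c "
from h import *;s=get_state();print(lean(s),s['position'],s['width'])"
```

```text
(array([ 0.0277, -0.0322]), np.float64(0.231)) [0.44652951 0.15656211 0.21636395] 0.059464273160671814
```

>>> {"name": "play_rows", "arguments": {
  "series": [
    {"dx":4,"dy":8,"dz":0,"turn":0,"fingers":1},
    {"dx":4,"dy":8,"dz":0,"turn":0,"fingers":1},
    {"dx":0,"dy":0,"dz":0,"turn":0,"fingers":1},
    {"dx":0,"dy":0,"dz":-28,"turn":0,"fingers":1},
    {"dx":0,"dy":0,"dz":-28,"turn":0,"fingers":1},
    {"dx":0,"dy":0,"dz":-28,"turn":0,"fingers":1},
    {"dx":0,"dy":0,"dz":-28,"turn":0,"fingers":1},
    {"dx":0,"dy":0,"dz":-28,"turn":0,"fingers":1},
    {"dx":0,"dy":0,"dz":0,"turn":0,"fingers":1},
    {"dx":0,"dy":0,"dz":0,"turn":0,"fingers":1}
  ]
}}

```text
clock: 57.0
position: [0.4614, 0.1703, 0.0743]
ee_rot: [0.018, 0.993, 0.112, 0.017]
contact_force: [0.1, -0.4, -2.0]
width: 0.0597
```

>>> {"name": "play_rows", "arguments": {
  "series": [
    {"dx":-5,"dy":2,"dz":-12,"turn":0,"fingers":1},
    {"dx":-2,"dy":0,"dz":-12,"turn":0,"fingers":1},
    {"dx":0,"dy":0,"dz":-5,"turn":0,"fingers":1},
    {"dx":0,"dy":0,"dz":0,"turn":0,"fingers":1},
    {"dx":0,"dy":0,"dz":0,"turn":0,"fingers":1}
  ]
}}

```text
clock: 57.42
position: [0.4612, 0.1727, 0.0512]
ee_rot: [0.018, 0.993, 0.112, 0.023]
contact_force: [0.1, -0.5, -3.1]
width: 0.0596
```

>>> {"name": "play_rows", "arguments": {
  "series": [
    {"dx":-3,"dy":0,"dz":-5,"turn":0,"fingers":1},
    {"dx":0,"dy":0,"dz":-4,"turn":0,"fingers":1},
    {"dx":0,"dy":0,"dz":0,"turn":0,"fingers":1},
    {"dx":0,"dy":0,"dz":-2,"turn":0,"fingers":1},
    {"dx":0,"dy":0,"dz":0,"turn":0,"fingers":1},
    {"dx":0,"dy":0,"dz":-1.5,"turn":0,"fingers":1},
    {"dx":0,"dy":0,"dz":0,"turn":0,"fingers":1}
  ]
}}

```text
clock: 58.0
position: [0.4614, 0.1733, 0.0416]
ee_rot: [0.018, 0.993, 0.111, 0.028]
contact_force: [0.2, -0.7, -3.4]
width: 0.0596
```

>>> {"name": "play_rows", "arguments": {
  "series": [
    {"dx":0,"dy":0,"dz":-1.5,"turn":0,"fingers":1},
    {"dx":0,"dy":0,"dz":0,"turn":0,"fingers":1},
    {"dx":0,"dy":0,"dz":-1.5,"turn":0,"fingers":1},
    {"dx":0,"dy":0,"dz":0,"turn":0,"fingers":1},
    {"dx":0,"dy":0,"dz":-1,"turn":0,"fingers":1},
    {"dx":0,"dy":0,"dz":0,"turn":0,"fingers":1}
  ]
}}

```text
clock: 58.5
position: [0.4621, 0.1737, 0.0395]
ee_rot: [0.017, 0.993, 0.111, 0.028]
contact_force: [-0.9, -0.1, -2.9]
width: 0.0596
```

```bash
python3 -c "
from h import *;s=get_state();print(lean(s),s['position'],s['width'],s['contact_force'])"
```

```text
(array([ 0.06  , -0.0284]), np.float64(0.224)) [0.46207723 0.17367496 0.03945449] 0.05962988989455458 [-0.87776291 -0.10464354 -2.85362777]
```

>>> {"name": "play_rows", "arguments": {
  "series": [
    {"dx":0,"dy":0,"dz":0,"turn":0,"fingers":-0.7},
    {"dx":0,"dy":0,"dz":0,"turn":0,"fingers":-0.7},
    {"dx":0,"dy":0,"dz":0,"turn":0,"fingers":-0.7},
    {"dx":0,"dy":0,"dz":10,"turn":0,"fingers":-0.7},
    {"dx":0,"dy":0,"dz":30,"turn":0,"fingers":-0.7},
    {"dx":0,"dy":0,"dz":36,"turn":0,"fingers":-1},
    {"dx":0,"dy":0,"dz":36,"turn":0,"fingers":-1},
    {"dx":0,"dy":0,"dz":36,"turn":0,"fingers":-1},
    {"dx":0,"dy":0,"dz":20,"turn":0,"fingers":-1},
    {"dx":0,"dy":0,"dz":0,"turn":0,"fingers":-1},
    {"dx":7,"dy":-18,"dz":0,"turn":-0.11,"fingers":-1},
    {"dx":7,"dy":-18,"dz":0,"turn":-0.11,"fingers":-1},
    {"dx":7,"dy":-18,"dz":0,"turn":-0.11,"fingers":-1},
    {"dx":7,"dy":-18,"dz":0,"turn":-0.11,"fingers":-1},
    {"dx":7,"dy":-18,"dz":0,"turn":-0.11,"fingers":-1},
    {"dx":7,"dy":-18,"dz":0,"turn":-0.11,"fingers":-1},
    {"dx":7,"dy":-18,"dz":0,"turn":-0.11,"fingers":-1},
    {"dx":7,"dy":-18,"dz":0,"turn":-0.11,"fingers":-1},
    {"dx":7,"dy":-18,"dz":0,"turn":-0.11,"fingers":-1},
    {"dx":7,"dy":-18,"dz":0,"turn":-0.11,"fingers":-1}
  ]
}}

```text
clock: 60.17
position: [0.5296, -0.0109, 0.2066]
ee_rot: [0.03, 0.895, -0.445, 0.012]
contact_force: [0.3, -0.2, 0.0]
width: 0.0858
```

>>> {"name": "play_rows", "arguments": {
  "series": [
    {"dx":8,"dy":-18,"dz":0,"turn":-0.11,"fingers":-1},
    {"dx":8,"dy":-18,"dz":0,"turn":-0.11,"fingers":-1},
    {"dx":8,"dy":-18,"dz":0,"turn":0,"fingers":-1},
    {"dx":8,"dy":-18,"dz":0,"turn":0,"fingers":-1},
    {"dx":8,"dy":-18,"dz":0,"turn":0,"fingers":-1},
    {"dx":8,"dy":-18,"dz":0,"turn":0,"fingers":-1},
    {"dx":8,"dy":-18,"dz":0,"turn":0,"fingers":-1},
    {"dx":8,"dy":-18,"dz":0,"turn":0,"fingers":-1},
    {"dx":8,"dy":-18,"dz":0,"turn":0,"fingers":-1},
    {"dx":8,"dy":-18,"dz":0,"turn":0,"fingers":-1},
    {"dx":8,"dy":-18,"dz":0,"turn":0,"fingers":-1},
    {"dx":8,"dy":-18,"dz":0,"turn":0,"fingers":-1},
    {"dx":8,"dy":-18,"dz":0,"turn":0,"fingers":-1},
    {"dx":0,"dy":0,"dz":0,"turn":0,"fingers":-1},
    {"dx":0,"dy":0,"dz":0,"turn":0,"fingers":-1}
  ]
}}

```text
clock: 61.42
position: [0.6325, -0.2603, 0.1814]
ee_rot: [0.035, 0.835, -0.549, -0.005]
contact_force: [-0.6, 0.9, 0.2]
width: 0.0853
```

```bash
python3 look.py logger .639 -.273 .449 f1
python3 - <<'E'
from h import *
p=get_image("scene"); c=cam(p)
g=best(p,'big_jar',c,(.462,.173),.04)
print(None if g is None else fit('big_jar',[(c,g)],(.462,.173),(.23,),z=.004))
E
```

```text
tcp [ 0.6325 -0.2603  0.1814] jaw yaw -1.162 w 0.0853 F [-0.6  0.9  0.2]
lean (array([-0.0467, -0.0522]), np.float64(-1.162))
fit [ 0.6394 -0.2727  0.4327] iou 0.975 delta mm [  6.9 -12.4]
(array([0.46282286, 0.17437869, 0.25114211]), np.float64(0.9632209448918619))
```

View pics/f1.png

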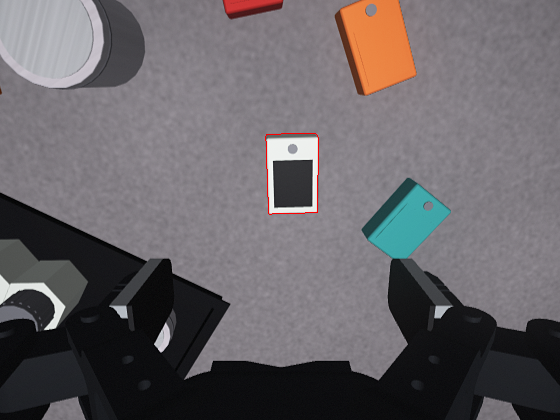

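The white logger, screen up, is at (292,173) with a good outline fit. The turquoise decoy at (405,220) is close, so I'll narrow the fingers and descend.

>>> {"name": "play_rows", "arguments": {
  "series": [
    {"dx":4,"dy":-7,"dz":0,"turn":0.024,"fingers":-0.55},
    {"dx":4,"dy":-7,"dz":0,"turn":0,"fingers":-0.55},
    {"dx":0,"dy":0,"dz":0,"turn":0,"fingers":-0.55},
    {"dx":0,"dy":0,"dz":-18,"turn":0,"fingers":-0.55},
    {"dx":0,"dy":0,"dz":-18,"turn":0,"fingers":-0.55},
    {"dx":0,"dy":0,"dz":-18,"turn":0,"fingers":-0.55},
    {"dx":0,"dy":0,"dz":-18,"turn":0,"fingers":-0.55},
    {"dx":0,"dy":0,"dz":-18,"turn":0,"fingers":-0.55},
    {"dx":0,"dy":0,"dz":-18,"turn":0,"fingers":-0.55},
    {"dx":0,"dy":0,"dz":0,"turn":0,"fingers":-0.55},
    {"dx":0,"dy":0,"dz":0,"turn":0,"fingers":-0.55}
  ]
}}

```text
clock: 62.53
position: [0.6412, -0.2663, 0.0769]
ee_rot: [0.033, 0.843, -0.537, -0.001]
contact_force: [0.0, -1.2, 0.6]
width: 0.0663
```

```bash
python3 look.py logger .639 -.273 .435 f2
```

```text
tcp [ 0.6412 -0.2663  0.0769] jaw yaw -1.133 w 0.0663 F [ 0.  -1.2  0.6]
lean (array([-0.0364, -0.0551]), np.float64(-1.133))
fit [ 0.639  -0.2726  0.4328] iou 0.968 delta mm [-2.2 -6.3]
```

>>> {"name": "play_rows", "arguments": {
  "series": [
    {"dx":-1,"dy":-4,"dz":-12,"turn":0,"fingers":-0.55},
    {"dx":-1,"dy":-4,"dz":-12,"turn":0,"fingers":-0.55},
    {"dx":0,"dy":0,"dz":0,"turn":0,"fingers":-0.55},
    {"dx":0,"dy":0,"dz":-12,"turn":0,"fingers":-0.55},
    {"dx":0,"dy":0,"dz":-12,"turn":0,"fingers":-0.55},
    {"dx":0,"dy":0,"dz":0,"turn":0,"fingers":-0.55},
    {"dx":0,"dy":0,"dz":0,"turn":0,"fingers":-0.55}
  ]
}}

```text
clock: 63.22
position: [0.6413, -0.2768, 0.0291]
ee_rot: [0.033, 0.843, -0.537, 0.004]
contact_force: [-0.4, -0.4, 0.4]
width: 0.0661
```

>>> {"name": "play_rows", "arguments": {
  "series": [
    {"dx":-2.5,"dy":3.5,"dz":-7,"turn":0,"fingers":-0.55},
    {"dx":0,"dy":0,"dz":-6,"turn":0,"fingers":-0.55},
    {"dx":0,"dy":0,"dz":0,"turn":0,"fingers":-0.55},
    {"dx":0,"dy":0,"dz":0,"turn":0,"fingers":1},
    {"dx":0,"dy":0,"dz":0,"turn":0,"fingers":1},
    {"dx":0,"dy":0,"dz":0,"turn":0,"fingers":1},
    {"dx":0,"dy":0,"dz":0,"turn":0,"fingers":1},
    {"dx":0,"dy":0,"dz":0,"turn":0,"fingers":1},
    {"dx":0,"dy":0,"dz":0,"turn":0,"fingers":1}
  ]
}}

```text
clock: 63.97
position: [0.639, -0.2726, 0.015]
ee_rot: [0.033, 0.843, -0.537, 0.004]
contact_force: [0.7, 0.1, -1.0]
width: 0.0413
```

```bash
python3 -c "
from h import *;s=get_state();print(lean(s),s['position'],s['width'],s['contact_force'])"
```

```text
(array([-0.028 , -0.0595]), np.float64(-1.134)) [ 0.63901513 -0.27262317  0.01500165] 0.04127792632491622 [ 0.74754837  0.13288872 -1.00138168]
```

>>> {"name": "play_rows", "arguments": {
  "series": [
    {"dx":0,"dy":0,"dz":12,"turn":0,"fingers":1},
    {"dx":0,"dy":0,"dz":32,"turn":0,"fingers":1},
    {"dx":0,"dy":0,"dz":36,"turn":0,"fingers":1},
    {"dx":0,"dy":0,"dz":36,"turn":0,"fingers":1},
    {"dx":0,"dy":0,"dz":36,"turn":0,"fingers":1},
    {"dx":0,"dy":0,"dz":0,"turn":0,"fingers":1},
    {"dx":-8,"dy":16,"dz":0,"turn":0.1,"fingers":1},
    {"dx":-9,"dy":17.5,"dz":0,"turn":0.1,"fingers":1},
    {"dx":-9,"dy":17.5,"dz":0,"turn":0.1,"fingers":1},
    {"dx":-9,"dy":17.5,"dz":0,"turn":0.1,"fingers":1},
    {"dx":-9,"dy":17.5,"dz":0,"turn":0.1,"fingers":1},
    {"dx":-9,"dy":17.5,"dz":0,"turn":0.1,"fingers":1},
    {"dx":-9,"dy":17.5,"dz":0,"turn":0.1,"fingers":1},
    {"dx":-9,"dy":17.5,"dz":0,"turn":0.1,"fingers":1},
    {"dx":-9,"dy":17.5,"dz":0,"turn":0.1,"fingers":1},
    {"dx":-9,"dy":17.5,"dz":0,"turn":0.1,"fingers":1},
    {"dx":-9,"dy":17.5,"dz":0,"turn":0.05,"fingers":1},
    {"dx":-9,"dy":17.5,"dz":0,"turn":0,"fingers":1},
    {"dx":0,"dy":0,"dz":0,"turn":0,"fingers":1},
    {"dx":0,"dy":0,"dz":0,"turn":0,"fingers":1}
  ]
}}

```text
clock: 65.63
position: [0.522, -0.0554, 0.186]
ee_rot: [0.024, 0.999, -0.017, 0.026]
contact_force: [0.3, -0.2, -1.0]
width: 0.0413
```

```bash
python3 -c "
from h import *;s=get_state();L,y=lean(s);print(L,y,s['position'],s['width'],'grasp lean rotated',R.from_euler('z',y+1.134).as_matrix()[:2,:2]@[-.028,-.0595])"
```

```text
[ 0.052  -0.0491] -0.032 [ 0.52203578 -0.05538994  0.18600166] 0.041258178353861405 grasp lean rotated [ 0.04042995 -0.05186202]
```

>>> {"name": "play_rows", "arguments": {
  "series": [
    {"dx":-8,"dy":16,"dz":0,"turn":-0.02,"fingers":1},
    {"dx":-8,"dy":16.5,"dz":0,"turn":0,"fingers":1},
    {"dx":-8,"dy":16.5,"dz":0,"turn":0,"fingers":1},
    {"dx":-8,"dy":16.5,"dz":0,"turn":0,"fingers":1},
    {"dx":-8,"dy":16.5,"dz":0,"turn":0,"fingers":1},
    {"dx":-8,"dy":16.5,"dz":0,"turn":0,"fingers":1},
    {"dx":-8,"dy":16.5,"dz":0,"turn":0,"fingers":1},
    {"dx":-8,"dy":15,"dz":0,"turn":0,"fingers":1},
    {"dx":-5,"dy":12,"dz":0,"turn":0,"fingers":1},
    {"dx":0,"dy":0,"dz":0,"turn":0,"fingers":1},
    {"dx":0,"dy":0,"dz":0,"turn":0,"fingers":1},
    {"dx":0,"dy":0,"dz":-32,"turn":0,"fingers":1},
    {"dx":0,"dy":0,"dz":-32,"turn":0,"fingers":1},
    {"dx":0,"dy":0,"dz":-32,"turn":0,"fingers":1},
    {"dx":0,"dy":0,"dz":0,"turn":0,"fingers":1},
    {"dx":0,"dy":0,"dz":0,"turn":0,"fingers":1}
  ]
}}

```text
clock: 66.97
position: [0.4658, 0.0804, 0.0957]
ee_rot: [0.028, 0.998, -0.033, 0.039]
contact_force: [0.7, -0.1, -0.7]
width: 0.0409
```

```bash
python3 look.py big_jar .4628 .1743 .25 f3 .004
```

```text
tcp [0.4658 0.0804 0.0957] jaw yaw -0.064 w 0.0409 F [ 0.7 -0.1 -0.7]
lean (array([ 0.0769, -0.0581]), np.float64(-0.064))
fit [0.4623 0.1744 0.2143] iou 0.993 delta mm [-3.5 94. ]
```

View pics/f3.png

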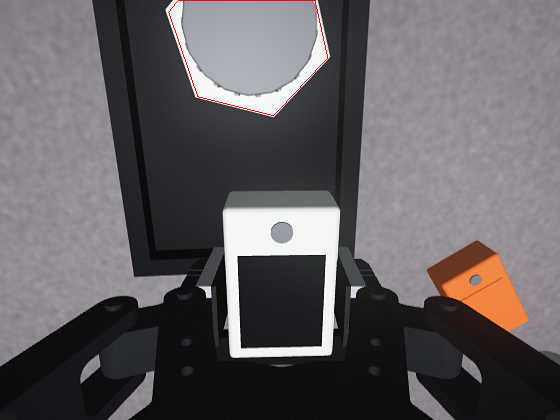

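The logger is held screen up at (281,275), aligned with the tray. The big jar sits at (250,50) with space between them. Shifting into place and lowering.

>>> {"name": "play_rows", "arguments": {
  "series": [
    {"dx":-9,"dy":6,"dz":0,"turn":0.01,"fingers":1},
    {"dx":-9,"dy":6,"dz":0,"turn":0,"fingers":1},
    {"dx":0,"dy":0,"dz":0,"turn":0,"fingers":1},
    {"dx":0,"dy":0,"dz":0,"turn":0,"fingers":1},
    {"dx":0,"dy":0,"dz":-30,"turn":0,"fingers":1},
    {"dx":0,"dy":0,"dz":-25,"turn":0,"fingers":1},
    {"dx":0,"dy":0,"dz":0,"turn":0,"fingers":1},
    {"dx":0,"dy":0,"dz":0,"turn":0,"fingers":1}
  ]
}}

```text
clock: 67.73
position: [0.4536, 0.0951, 0.0506]
ee_rot: [0.026, 0.998, -0.027, 0.052]
contact_force: [0.1, 0.7, -0.2]
width: 0.0413
```

>>> {"name": "play_rows", "arguments": {
  "series": [
    {"dx":-1,"dy":-1,"dz":-20,"turn":0,"fingers":1},
    {"dx":0,"dy":0,"dz":-7,"turn":0,"fingers":1},
    {"dx":0,"dy":0,"dz":0,"turn":0,"fingers":1},
    {"dx":0,"dy":0,"dz":0,"turn":0,"fingers":1}
  ]
}}

```text
clock: 68.07
position: [0.4563, 0.0948, 0.0276]
ee_rot: [0.026, 0.998, -0.026, 0.056]
contact_force: [-0.0, -0.2, -1.0]
width: 0.0415
```

>>> {"name": "play_rows", "arguments": {
  "series": [
    {"dx":0,"dy":0,"dz":-5,"turn":0,"fingers":1},
    {"dx":0,"dy":0,"dz":0,"turn":0,"fingers":1},
    {"dx":0,"dy":0,"dz":-2,"turn":0,"fingers":1},
    {"dx":0,"dy":0,"dz":0,"turn":0,"fingers":1},
    {"dx":0,"dy":0,"dz":-2,"turn":0,"fingers":1},
    {"dx":0,"dy":0,"dz":0,"turn":0,"fingers":1},
    {"dx":0,"dy":0,"dz":-1.5,"turn":0,"fingers":1},
    {"dx":0,"dy":0,"dz":0,"turn":0,"fingers":1}
  ]
}}

```text
clock: 68.73
position: [0.4598, 0.0951, 0.0202]
ee_rot: [0.025, 0.998, -0.026, 0.06]
contact_force: [-0.4, -0.1, -1.0]
width: 0.0411
```

>>> {"name": "play_rows", "arguments": {
  "series": [
    {"dx":0,"dy":0,"dz":-1.5,"turn":0,"fingers":1},
    {"dx":0,"dy":0,"dz":0,"turn":0,"fingers":1},
    {"dx":0,"dy":0,"dz":0,"turn":0,"fingers":0.05},
    {"dx":0,"dy":0,"dz":0,"turn":0,"fingers":0},
    {"dx":0,"dy":0,"dz":0,"turn":0,"fingers":-0.1},
    {"dx":0,"dy":0,"dz":0,"turn":0,"fingers":-0.2},
    {"dx":0,"dy":0,"dz":0,"turn":0,"fingers":-0.3},
    {"dx":0,"dy":0,"dz":0,"turn":0,"fingers":-0.4},
    {"dx":0,"dy":0,"dz":10,"turn":0,"fingers":-0.4},
    {"dx":0,"dy":0,"dz":25,"turn":0,"fingers":-0.4},
    {"dx":0,"dy":0,"dz":36,"turn":0,"fingers":-0.4},
    {"dx":0,"dy":0,"dz":36,"turn":0,"fingers":-0.4},
    {"dx":0,"dy":0,"dz":36,"turn":0,"fingers":-0.4},
    {"dx":0,"dy":0,"dz":36,"turn":0,"fingers":-0.4},
    {"dx":0,"dy":0,"dz":0,"turn":0,"fingers":-0.4},
    {"dx":0,"dy":0,"dz":0,"turn":0,"fingers":-0.4}
  ],
  "squeeze": 20
}}

```text
clock: 70.07
position: [0.4561, 0.0947, 0.2054]
ee_rot: [0.026, 0.998, -0.026, 0.057]
contact_force: [0.3, -0.5, -0.2]
width: 0.06
```

```bash
python3 look.py logger .459 .095 1.52 g1 .004
python3 - <<'E'
from h import *
p=get_image("scene"); q=get_image("side")
a=cv2.resize(p["pixels"][110:270,80:400,::-1],None,fx=1.8,fy=1.8,interpolation=cv2.INTER_CUBIC)
b=cv2.resize(q["pixels"][130:290,180:500,::-1],None,fx=1.8,fy=1.8,interpolation=cv2.INTER_CUBIC)
cv2.imwrite("pics/g2.png",np.vstack([a,b]))
E
```

```text
tcp [0.4561 0.0947 0.2054] jaw yaw -0.05 w 0.06 F [ 0.3 -0.5 -0.2]
lean (array([ 0.1123, -0.0542]), np.float64(-0.05))
fit [0.4613 0.0959 1.5279] iou 0.976 delta mm [5.2 1.2]
```

View pics/g2.png

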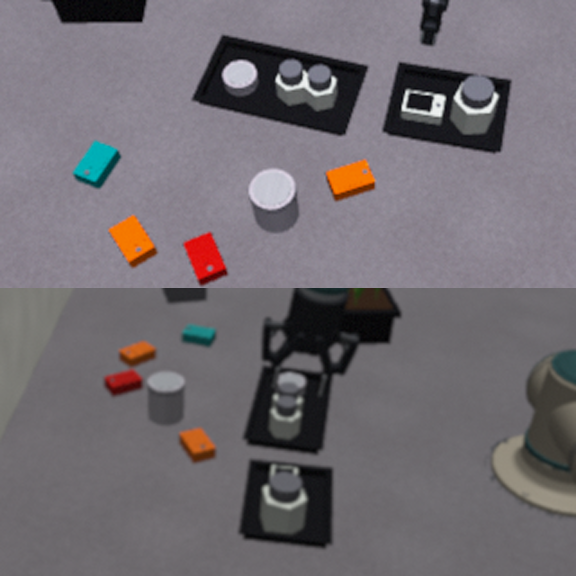

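View pics/g1.png

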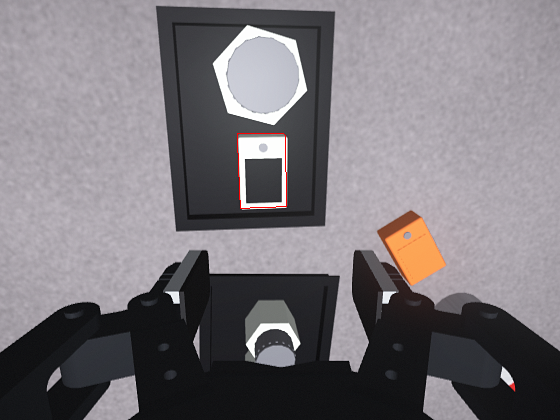

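In the scene view everything is in place: tin (240,77), jars (291,82) and (319,87), logger (423,103), big jar (475,105), and the tall tin untouched at (273,200). The close view shows the logger flat at (263,172) and the big jar upright at (262,75). The gripper is clear, so I'm handing in.

```bash
python3 -c "
from h import *;print(sign_off())"
```

```text
the job is handed in; nothing more can be done
None
```

Both kits are made up and handed in after about 70 s of robot time. I placed the pieces in the order asked:

- **Long tray:** the two small jars stand packed flat to flat, with the flat tin beside them.
- **Short tray:** the big jar stands beside the white logger, which has its screen up.

**Last checks**
- **Small jars:** fitted 46.3 mm apart (46 mm nominal), with yaws 0.8° apart. The face-to-face sideways offset is about 1.6 mm. I measured this right after packing and did not repeat it at the end, but they look unchanged in the final picture.
- **Logger and big jar:** both outlines fit their expected shape well on the tray floor (IoU 0.98 for the logger, 0.96–0.99 for the big jar).
- **Flat tin:** its fit was weaker (IoU 0.89), but it looks flat in the scene view.
- **Tall tin and decoys:** they look undisturbed in the final picture.
- **Gripper:** it ended about 0.2 m up, touching nothing, with wrist forces near zero.

**What did not go cleanly:** the tool picked up a lean of up to about 7° during moves, which I could only partly correct. As a result, by tool lean, jar 2, the flat tin and the logger were released about 2–4° off level. The settling edge was a few millimetres off the floor at most.

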